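# Box the car shell and click the sliding lid shut

### The arm

A 6-joint arm with a two-finger parallel gripper is mounted at the origin on the work surface. World frame = base frame: x ahead of the robot, y to its left, z up, the work surface at z = 0. Lengths are in mm, angles in rad, forces in N, time in s.
With the tool pointing down it reaches from about 300 to 775 mm from the base axis. Payload 14.6 kg.
Tool frame: the origin (TCP) lies midway between the tips of the shut fingers; the grasp point (between the pads) lies 19 mm behind it; z points along the fingers, y is the direction in which the jaws open and shut (so a half turn about z gives the same grasp; the last joint's range is limited). The gripper opens to 94 mm and grips with 3 to 60 N. Pads are 16 mm wide; open, the fingers measure 119 mm over their backs; the gripper's body (75 mm by 177 mm) begins 78 mm behind the grasp point.
Start: joints at [-1.331, 0.3, 1.521, -0, 1.321, -0.067], TCP at [166.098, -524.31, 205.446] pointing down, gripper open.
Joint ranges: [-3.03, 3.03], [-0.79, 2.21], [0.23, 2.52], [-1.04, 4.18], [0, 3.07], [-2.55, 2.55]. Speed limits (rad/s): [2.22, 2.22, 2.57, 3.14, 3.14, 3.14].

### API

Orientations are given as [roll, pitch, yaw] about the fixed x, y, z axes, in that order (R = Rz(yaw) Ry(pitch) Rx(roll)).
In Python, from cell import manip gives the robot as it stands.
- The arm moves only by the tool play_rows, never from a script. Its argument "commands" is a list of rows, each an object of numbers: "x", "y", "z": the shift along the tool's x, y, z in m; "wx", "wy", "wz": the turn, a rotation vector about the tool's x, y, z in degrees; "grip": the opening, from 0 (shut) to 1 (fully open). In form: [{"x": .., "y": .., "z": .., "wx": .., "wy": .., "wz": .., "grip": ..}, ...]. A call has 1 to 20 rows; each row shifts and turns the commanded pose from where the row before left it, along the tool's axes as they then stand; what a row does not reach is not made up. A row lasts 1/8 s, in which the tool goes at most 62.5 mm and 10.7 degrees, less where a joint would pass 70% of its speed; a pose out of reach is approached as far as the arm can. A call is refused whole if a number of a shift passes 0.0625 or a number of a turn 10.7, either way. A call with a gripper value outside its range is refused whole. The fingers move at their own pace and stop on an object; "squeeze" is the grip in N (left out, the last holds). Time passes only in rows, so rows that do not move let the fingers close. It gives the time, the measured TCP pose, the force and the opening at its end, in the units of the state.
- manip.read_state(): the state, without advancing time (a new reading comes with each control period).
- manip.camera(name): name is "side" or "top" or "wrist"; returns (picture, depth): 420x560x3 uint8, red, green, blue; 420x560 float32, mm along the optical axis (not along the pixel's ray), 0 where there is no reading.
- manip.camera_info(name): a dict with "intrinsics" (3x3 intrinsics, pixels), "camera_from_world" (4x4, takes a point from world to camera coordinates); the wrist camera has in their place "tool_from_camera" (4x4, takes a point from camera to tool coordinates, whose origin is the TCP and whose axes are the flange's). Camera axes: x right, y up, looking along -z (the intrinsics and any distortion apply to the point x, -y, -z); pixel columns grow to the right and rows downward; lengths in mm; the calibration is good to about 2 mm. A picture is of the moment at which its call begins: read the wrist's pose just before it. camera_info takes no time and is no camera call.
- manip.sign_off(): hands the job in, once; it reports no verdict.
The state is a dict: "clock": time; "joints": joint angles; "qd": joint speeds; "effort": joint torques, N m; "eef_pos": TCP position; "eef_rot": TCP orientation; "wrist_force": force on the tool from outside, world axes, zero at the start; "moment": the same for the moment, N m; "finger_gap": finger opening in mm.
Only numpy, scipy, OpenCV 4.12 (cv2) and the standard library are available. Lean on these libraries where they do the work, as an engineer would, in place of code of your own. Each camera call takes 0.05 s, during which the arm holds its last target.

### The job

Put the red car body shell upright on the floor of the blue slide-top box. Then start the white lid's bevelled end in the channel at the box's open end and let go of it there, and push it in from its dark-striped tail end, over the little brass ridges, until it clicks fully home. Leave the other things on the bench where they are.

Things in the scene. Friction and masses are not known exactly. Their poses are not given: they have to be found in the camera images.
- box: Blue-painted wooden slide-top box, fixed to the bench, outside 150 (x) x 82 (y) mm, 61 high; +x is the way the lid slides home. Origin: centre of its underside. Open mouth at x = -75 (end wall there only 36 high), closed end wall with inner face at x = +69. Floor 4 mm thick; inside x -69 to 69, y -35 to 35. Opening from above 54 wide (|y| < 27) between the lips.
- channel_mouth (a point): On the box, x = -75, y = 0, z = 48: mouth of the lid's channel, level with its two dark ledges (|y| 27 to 35) on which the lid rides. Sides 70 mm apart. Over the ledges hang two lips, underside 9.5 mm above the ledges; they begin 22 mm in from the mouth and flare upward for 12 mm before that. The first 10 mm is open above with sides flaring outward: lay the nose there and slide it in.
- channel_end (a point): On the box, x = +69, y = 0, z = 48: the closed end of the channel at ledge level, where the lid's nose stops.
- lid: White lid, flat plate 146 (x) x 66 (y) x 8 mm, 50 g, right side up. Origin: centre of its underside. +x points to the nose (lower edge bevelled); the tail, x = -73, has a dark strip across the top. A groove 10 wide, 3.5 deep crosses the underside at x = +56. Home: origin at box (-4, 0, 48), tail 2 mm proud of the mouth. Let go with its nose 40 mm or more under the lips it stays, its tail drooping a few mm.
- lid_nose (a point): Middle of the lid's nose edge at underside level: 73 mm along the lid's +x from its origin.
- shell: Red plastic car body shell, boxy estate car, 96 (x, length) x 40 (y) x 36 high, 60 g, standing upright. Origin: centre of its underside, z up. Lower body 18 high; on it the cabin, with upright faces, from x = -35 to +23 (58 long), 34 wide, z 18 to 36. It may face either way in the box.
- ridge (a joint): Pair of small sprung brass ridges, one on each ledge at box x = +52, |y| 22 to 34, standing 2.5 mm above the ledge. Value: how far they are pressed down, 0 (up) to 0.003 m; 8 N to start, about 13 N fully down. The lid's nose meets them some 15 mm before home (about 8 to 18 N of push), and at home they spring up into the groove: value 0 again.
- file: Steel hobby file with wooden handle, about 180 x 14 x 10 mm, lying; bystander. Origin: its underside near the middle.
- paint_well: White ceramic paint well, 100 x 70 x 14 mm; bystander. Origin: centre of underside.
- jar_blue: Glass paint jar with blue cap, 36 mm across, 45 high; bystander. Origin: centre of underside.
- jar_yellow: Glass paint jar with yellow cap, 36 mm across, 45 high; bystander. Origin: centre of underside.
- sanding_block: Grey sanding block, 80 x 35 x 22 mm; bystander. Origin: centre of underside.
- wheel_sprue: Flat grey kit frame with four black wheels, 130 x 94 x 6 mm; bystander. Origin: centre of underside.
Things that resemble listed ones, but are neither listed nor needed, are in the scene too. Leave any orange look-alike of the lid alone.

How it is judged:
By the outcome, as a careful person would: the job done as asked, in the order asked, and still so for the second after the job is handed in, with the robot touching nothing.
It also fails if it takes over 61 s, if anything falls off the work surface, if the arm or the gripper's body presses on something with over 40 N, if the wrist force passes 120 N, or if a joint passes its speed limit or range.

## Working session

There is one attempt and no reset: what is moved stays moved. The work goes in short steps, Python scripts to look and compute and a tool call to move; the robot and the scene stay as the last step left them, time stands still between calls to the robot, and variables do not carry over. Pictures are saved under pics/ and viewed, and the job is handed in when it is done.

Besides the shell and the picture viewer there is one more tool, called after "Call:" as a command line: name --argument value ..., lists and objects as JSON in quotes. play_rows: Moves the arm, as the interface text tells. Its arguments: {"type":"object","properties":{"commands":{"type":"array"},"squeeze":{"type":"number"}},"required":["commands"]}

```bash
mkdir -p pics; ls
cat > h.py <<'E'
import numpy as np, cv2, sys
from cell import manip
from scipy.spatial.transform import Rotation as Rn
def snap(n,f):
    p,d=manip.camera(n); cv2.imwrite(f'pics/{f}.png',cv2.cvtColor(p,cv2.COLOR_RGB2BGR)); np.savez(f'{f}.npz',p=p,d=d); return p,d
def cw(n,st=None):
    i=manip.camera_info(n); K=np.array(i['intrinsics'])
    if 'camera_from_world' in i: W=np.linalg.inv(np.array(i['camera_from_world']))
    else:
        T=np.eye(4);T[:3,:3]=Rn.from_euler('xyz',st['eef_rot']).as_matrix();T[:3,3]=st['eef_pos'];W=T@np.array(i['tool_from_camera'])
    return K,W
def px(n,u,v,d,st=None):
    K,W=cw(n,st); x=(u-K[0,2])/K[0,0]*d; y=(v-K[1,2])/K[1,1]*d
    return (W@np.array([x,-y,-d,1]))[:3]
def pz(n,u,v,z,st=None):
    a=px(n,u,v,100.,st);b=px(n,u,v,1000.,st);t=(z-a[2])/(b[2]-a[2]);return a+t*(b-a)
E
python3 - <<'E'
from h import *
s=manip.read_state();print(s)
for n in ['top','side','wrist']:
    snap(n,n+'0'); i=manip.camera_info(n);print(i)
E
```

```text
pics
{'clock': 0.0, 'joints': array([-1.33062071e+00,  3.00450586e-01,  1.52160331e+00,  1.51780376e-05,
        1.32074285e+00, -6.66039357e-02]), 'qd': array([ 1.29636874e-04,  1.19299157e-03, -6.67483970e-05,  8.90642264e-04,
        1.15732701e-03,  1.23461910e-03]), 'effort': array([ 3.92881979e-03, -5.31799972e+01, -3.52734983e+01,  7.10188597e-02,
        2.44167808e-02, -1.38293476e-04]), 'eef_pos': array([ 166.02592087, -524.04544587,  204.88819465]), 'eef_rot': array([-3.14039220e+00, -9.48071748e-05,  3.06775728e-01]), 'wrist_force': array([ 0.28151999, -0.34183354, -0.66523196]), 'moment': array([ 0.0421584 , -0.00967682, -0.00406281]), 'finger_gap': 93.90058564482275}
{'intrinsics': array([[546.83323155,   0.        , 274.43727807],
       [  0.        , 546.83323155, 216.96420058],
       [  0.        ,   0.        ,   1.        ]]), 'camera_from_world': array([[-3.13220405e-03, -9.99874703e-01, -1.55166826e-02,
         6.41963629e+01],
       [ 9.86955577e-01, -5.58861549e-03,  1.60895796e-01,
        -5.57273051e+02],
       [-1.60962353e-01, -1.48103180e-02,  9.8684
[... 487 characters left out ...]
    [-2.97329640e-01, -6.89336280e-01,  6.60613789e-01,
        -1.13597596e+03],
       [ 0.00000000e+00,  0.00000000e+00,  0.00000000e+00,
         1.00000000e+00]])}
{'intrinsics': array([[318.76640908,   0.        , 280.15547936],
       [  0.        , 318.76640908, 211.95991423],
       [  0.        ,   0.        ,   1.        ]]), 'tool_from_camera': array([[ 1.60935841e-03,  9.66463339e-01,  2.56799581e-01,
         7.59341462e+01],
       [ 9.99998652e-01, -1.63936675e-03, -9.72290175e-05,
        -6.92574296e-01],
       [ 3.27020414e-04,  2.56799391e-01, -9.66464674e-01,
        -1.79242957e+02],
       [ 0.00000000e+00,  0.00000000e+00,  0.00000000e+00,
         1.00000000e+00]])}
```

View pics/top0.png

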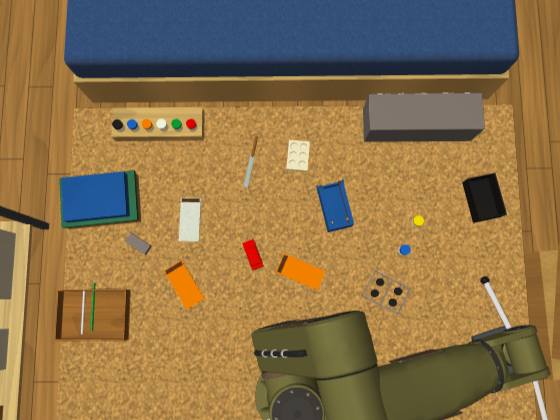

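View pics/side0.png

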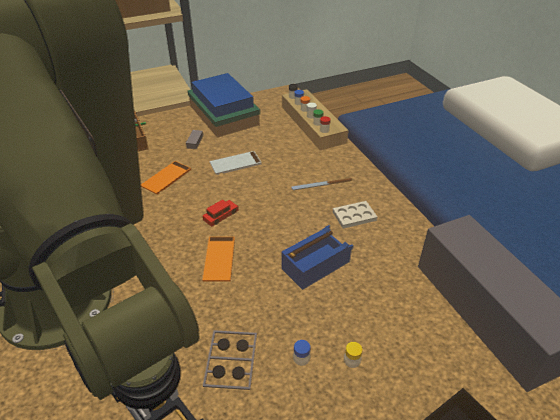

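View pics/wrist0.png

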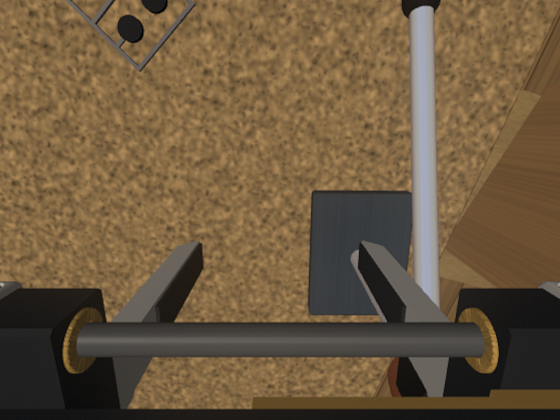

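The red shell is at top px (253,255). The white lid is at (190,220), with its strip at the upper end. Orange look-alikes lie at (185,286) and (302,272), and the white paint well is at (298,155). The blue box is at (335,205); the blue book (98,198) and the blue bed are not it. A close crop should confirm this.

Run:
```python
import cv2,numpy as np
t=cv2.imread('pics/top0.png')
def c(x0,y0,w,h,k): return cv2.resize(t[y0:y0+h,x0:x0+w],None,fx=k,fy=k,interpolation=cv2.INTER_CUBIC)
a=c(165,190,60,60,6);b=c(230,230,60,60,6);d=c(305,170,60,70,6)[:360]
cv2.imwrite('pics/c0.png',cv2.resize(np.hstack([a,b]),(720,360)));cv2.imwrite('pics/c1.png',c(305,170,65,70,8))
```

```text
(no output)
```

View pics/c0.png

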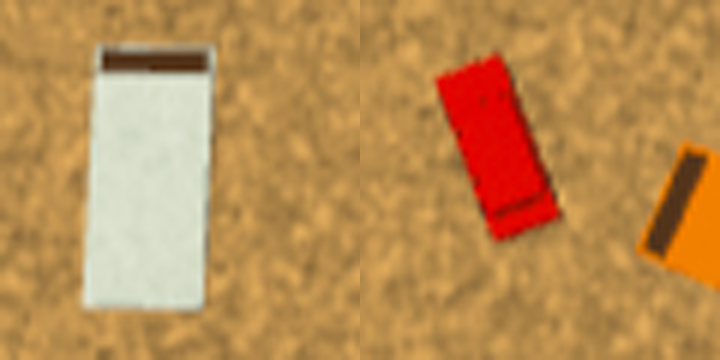

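View pics/c1.png

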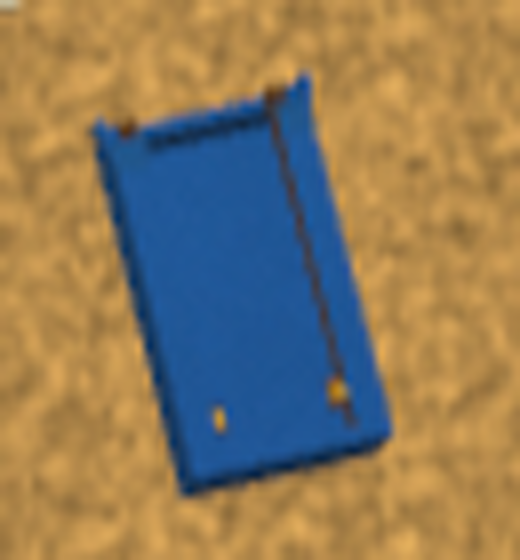

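The left crop shows the white lid, with its tail strip at the far end. The middle shows the red shell, with its stepped hood at the near-right end. The box mouth is at the far end (upper edge in c1), with the brass ridges near the robot. Next come the rough poses.

Run:
```python
from h import *
p,d=np.load('top0.npz').values()
def f(l): return [l[0]+l[2]/l[3]]
def show(name,pts,z):
    P=np.array([pz('top',u,v,z) for u,v in pts]);print(name,P[:,:2].round(1).tolist(),P[:,:2].mean(0).round(1))
    return P
# crop a: x=165+px/6
A=lambda x,y:(165+x/6-.4,190+y/6-.4); B=lambda x,y:(230+(x-360)/6-.4,230+y/6-.4); C=lambda x,y:(305+x/8-.4,170+y/8-.4)
P=show('lid TL,TR,NR,NL',[A(97,46),A(214,46),A(204,310),A(83,308)],8); v=P[2:].mean(0)-P[:2].mean(0);print(np.degrees(np.arctan2(v[1],v[0])),np.hypot(*v[:2]))
P=show('box rimTL,TR,BR,BL',[C(97,125),C(305,78),C(390,435),C(185,490)],61); v=P[2:].mean(0)-P[:2].mean(0);print(np.degrees(np.arctan2(v[1],v[0])),np.hypot(*v[:2]))
P=show('shell',[B(438,77),B(500,55),B(562,216),B(497,240)],18); v=P[2:].mean(0)-P[:2].mean(0);print(np.degrees(np.arctan2(v[1],v[0])),np.hypot(*v[:2]))
```

```text
lid TL,TR,NR,NL [[631.7, 373.2], [631.3, 308.3], [484.4, 311.0], [485.9, 377.3]] [558.3 342.4]
178.6667573022381 146.39550352845046
box rimTL,TR,BR,BL [[657.8, -75.0], [676.6, -159.0], [531.0, -189.4], [509.4, -107.6]] [ 593.7 -132.7]
-167.91835292298668 150.35069477639433
shell [[478.7, 166.0], [490.6, 132.4], [403.2, 98.7], [390.5, 133.7]] [440.7 132.7]
-159.41689518659328 93.79395216437844
```

```bash
cat > plan.py <<'E'
from h import *
import json
def plan(tx,yaw,n,pos=None,y0=None,grip=None,rs=.001,rw=.5):
    """straight line to tx (world mm), yaw deg, tool down; tool-frame rows"""
    s=manip.read_state()
    p=np.array(s['eef_pos'] if pos is None else pos,float)
    R=Rn.from_euler('xyz',s['eef_rot']) if y0 is None else Rn.from_euler('xyz',[np.pi,0,np.radians(y0)])
    G=Rn.from_euler('xyz',[np.pi,0,np.radians(yaw)]); tx=np.array(tx,float); rows=[]
    for k in range(n):
        m=n-k
        w=np.degrees((R.inv()*G).as_rotvec())/m; w=np.round(w/rw)*rw
        d=R.inv().apply(tx-p)/m/1000; d=np.round(d/rs)*rs
        p=p+R.apply(d)*1000; R=R*Rn.from_rotvec(np.radians(w))
        r={a:round(float(b),4) for a,b in zip(['x','y','z','wx','wy','wz'],[*d,*w]) if abs(b)>1e-9}
        if grip is not None:r['grip']=grip
        rows.append(r)
    print(json.dumps(rows)); print('end',p.round(1),np.degrees(R.as_euler('xyz')).round(1))
E
python3 -c "
from plan import *
plan([441,133,150],110.5,16)"
```

```text
[{"x": 0.029, "y": -0.034, "z": 0.003, "wz": -6.0}, {"x": 0.032, "y": -0.031, "z": 0.004, "wz": -6.0}, {"x": 0.035, "y": -0.027, "z": 0.003, "wz": -6.0}, {"x": 0.038, "y": -0.023, "z": 0.004, "wz": -6.0}, {"x": 0.04, "y": -0.019, "z": 0.003, "wz": -5.5}, {"x": 0.042, "y": -0.015, "z": 0.004, "wz": -6.0}, {"x": 0.043, "y": -0.011, "z": 0.003, "wz": -5.5}, {"x": 0.044, "y": -0.007, "z": 0.004, "wz": -6.0}, {"x": 0.045, "y": -0.002, "z": 0.003, "wz": -5.5}, {"x": 0.044, "y": 0.002, "z": 0.004, "wz": -6.0}, {"x": 0.044, "y": 0.007, "z": 0.003, "wz": -5.5}, {"x": 0.043, "y": 0.011, "z": 0.004, "wz": -6.0}, {"x": 0.042, "y": 0.015, "z": 0.003, "wz": -5.5}, {"x": 0.04, "y": 0.019, "z": 0.004, "wz": -6.0}, {"x": 0.038, "y": 0.024, "z": 0.003, "wz": -5.5}, {"x": 0.036, "y": 0.027, "z": 0.004, "wz": -6.0}]
end [441.2 133.2 149.5] [180.   -0.  110.6]
```

Call:
play_rows --commands '[{"x": 0.029,"y": -0.034,"z": 0.003,"wz": -6.0},{"x": 0.032,"y": -0.031,"z": 0.004,"wz": -6.0},{"x": 0.035,"y": -0.027,"z": 0.003,"wz": -6.0},{"x": 0.038,"y": -0.023,"z": 0.004,"wz": -6.0},{"x": 0.04,"y": -0.019,"z": 0.003,"wz": -5.5},{"x": 0.042,"y": -0.015,"z": 0.004,"wz": -6.0},{"x": 0.043,"y": -0.011,"z": 0.003,"wz": -5.5},{"x": 0.044,"y": -0.007,"z": 0.004,"wz": -6.0},{"x": 0.045,"y": -0.002,"z": 0.003,"wz": -5.5},{"x": 0.044,"y": 0.002,"z": 0.004,"wz": -6.0},{"x": 0.044,"y": 0.007,"z": 0.003,"wz": -5.5},{"x": 0.043,"y": 0.011,"z": 0.004,"wz": -6.0},{"x": 0.042,"y": 0.015,"z": 0.003,"wz": -5.5},{"x": 0.04,"y": 0.019,"z": 0.004,"wz": -6.0},{"x": 0.038,"y": 0.024,"z": 0.003,"wz": -5.5},{"x": 0.036,"y": 0.027,"z": 0.004,"wz": -6.0},{},{}]'

```text
$.commands[0]: bad value
```

```bash
python3 -c "
from h import *
s=manip.read_state();print(s['clock'],s['eef_pos'],np.degrees(s['eef_rot']),s['joints'])
snap('wrist','w1');np.save('w1s.npy',s,allow_pickle=True)"
```

```text
0.15 [ 166.05691848 -524.12081243  205.03473371] [-1.79949898e+02 -2.59408536e-03  1.75785097e+01] [-1.33058484e+00  3.00318837e-01  1.52142773e+00 -1.34297425e-05
  1.32072160e+00 -6.65880710e-02]
```

View pics/w1.png

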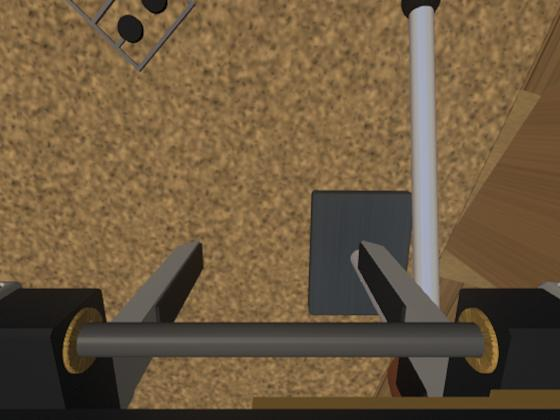

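Each row seems to need every key.

Call:
play_rows --commands '[{"x": 0.029,"y": -0.034,"z": 0.003,"wx": 0,"wy": 0,"wz": -6.0,"grip": 1},{"x": 0.032,"y": -0.031,"z": 0.004,"wx": 0,"wy": 0,"wz": -6.0,"grip": 1},{"x": 0.035,"y": -0.027,"z": 0.003,"wx": 0,"wy": 0,"wz": -6.0,"grip": 1},{"x": 0.038,"y": -0.023,"z": 0.004,"wx": 0,"wy": 0,"wz": -6.0,"grip": 1},{"x": 0.04,"y": -0.019,"z": 0.003,"wx": 0,"wy": 0,"wz": -5.5,"grip": 1},{"x": 0.042,"y": -0.015,"z": 0.004,"wx": 0,"wy": 0,"wz": -6.0,"grip": 1},{"x": 0.043,"y": -0.011,"z": 0.003,"wx": 0,"wy": 0,"wz": -5.5,"grip": 1},{"x": 0.044,"y": -0.007,"z": 0.004,"wx": 0,"wy": 0,"wz": -6.0,"grip": 1},{"x": 0.045,"y": -0.002,"z": 0.003,"wx": 0,"wy": 0,"wz": -5.5,"grip": 1},{"x": 0.044,"y": 0.002,"z": 0.004,"wx": 0,"wy": 0,"wz": -6.0,"grip": 1},{"x": 0.044,"y": 0.007,"z": 0.003,"wx": 0,"wy": 0,"wz": -5.5,"grip": 1},{"x": 0.043,"y": 0.011,"z": 0.004,"wx": 0,"wy": 0,"wz": -6.0,"grip": 1},{"x": 0.042,"y": 0.015,"z": 0.003,"wx": 0,"wy": 0,"wz": -5.5,"grip": 1},{"x": 0.04,"y": 0.019,"z": 0.004,"wx": 0,"wy": 0,"wz": -6.0,"grip": 1},{"x": 0.038,"y": 0.024,"z": 0.003,"wx": 0,"wy": 0,"wz": -5.5,"grip": 1},{"x": 0.036,"y": 0.027,"z": 0.004,"wx": 0,"wy": 0,"wz": -6.0,"grip": 1},{"x": 0,"y": 0,"z": 0,"wx": 0,"wy": 0,"wz": 0,"grip": 1},{"x": 0,"y": 0,"z": 0,"wx": 0,"wy": 0,"wz": 0,"grip": 1}]'

```text
clock: 2.45
eef_pos: [441.0, 132.6, 149.3]
eef_rot: [-3.141, 0.0, 1.929]
wrist_force: [0.7, 0.1, -0.4]
finger_gap: 93.7
```

```bash
sed -i "s/ if abs(b)>1e-9}/}/; s/grip=None,rs/grip=1,rs/" plan.py; python3 -c "
from h import *
s=manip.read_state();print(s['clock'],s['eef_pos'],np.degrees(s['eef_rot']),s['joints'])
snap('wrist','w1');np.save('w1s.npy',s,allow_pickle=True)"
```

```text
2.45 [440.96817414 132.60412746 149.26782504] [-1.79963792e+02  1.86789169e-03  1.10544532e+02] [ 2.12615317e-01  1.59610345e-01  1.83191893e+00 -1.35986551e-04
  1.15068386e+00 -1.45898904e-01]
```

View pics/w1.png

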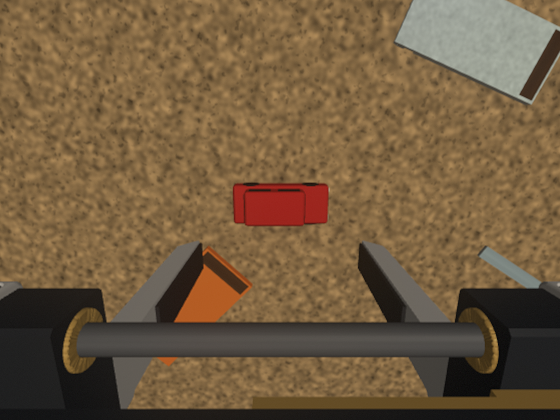

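```bash
python3 -c "
import cv2
t=cv2.imread('pics/w1.png');cv2.imwrite('pics/w1c.png',cv2.resize(t[170:240,220:340],None,fx=6,fy=6,interpolation=cv2.INTER_CUBIC))"
```

```text
(no output)
```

View pics/w1c.png

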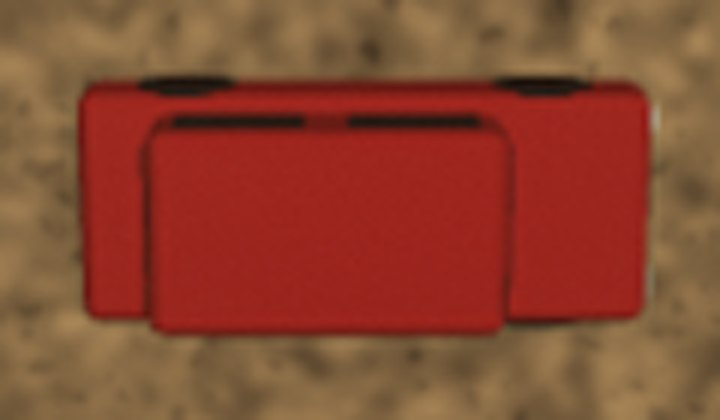

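```bash
python3 -c "
from h import *
s=np.load('w1s.npy',allow_pickle=True).item()
C=lambda x,y:(220+(x+.5)/6-.5,170+(y+.5)/6-.5)
P=np.array([pz('wrist',*C(*q),36,s) for q in [(150,125),(508,125),(505,333),(153,333)]]);print(P.round(1),P.mean(0))
Q=np.array([pz('wrist',*C(*q),18,s) for q in [(80,85),(650,85),(648,318),(87,318)]]);print(Q.round(1),Q.mean(0))
R=Rn.from_euler('xyz',s['eef_rot']);print(R.inv().apply(P.mean(0)-s['eef_pos']),R.inv().apply(P-s['eef_pos']).round(1))
"
```

```text
[[404.9 138.6  36. ]
 [457.  158.2  36. ]
 [469.1 126.6  36. ]
 [416.3 106.7  36. ]] [436.80613862 132.50278056  36.        ]
[[391.3 136.8  18. ]
 [478.8 169.8  18. ]
 [494.  132.8  18. ]
 [405.   99.3  18. ]] [442.3041062  134.68802201  18.        ]
[  1.36939656  -3.8613158  113.27024319] [[ 18.2 -31.6 113.3]
 [ 18.3  24.  113.3]
 [-15.5  24.3 113.3]
 [-15.6 -32.1 113.3]]
```

Call:
play_rows --commands '[{"x": 0.001,"y": -0.004,"z": 0.03,"wx": 0,"wy": 0,"wz": 0,"grip": 1},{"x": 0,"y": 0,"z": 0.04,"wx": 0,"wy": 0,"wz": 0,"grip": 1},{"x": 0,"y": 0,"z": 0.03,"wx": 0,"wy": 0,"wz": 0,"grip": 1},{"x": 0,"y": 0,"z": 0.02,"wx": 0,"wy": 0,"wz": 0,"grip": 1},{"x": 0,"y": 0,"z": 0.007,"wx": 0,"wy": 0,"wz": 0,"grip": 1},{"x": 0,"y": 0,"z": 0,"wx": 0,"wy": 0,"wz": 0,"grip": 1},{"x": 0,"y": 0,"z": 0,"wx": 0,"wy": 0,"wz": 0,"grip": 0.4},{"x": 0,"y": 0,"z": 0,"wx": 0,"wy": 0,"wz": 0,"grip": 0.4},{"x": 0,"y": 0,"z": 0,"wx": 0,"wy": 0,"wz": 0,"grip": 0.4},{"x": 0,"y": 0,"z": 0,"wx": 0,"wy": 0,"wz": 0,"grip": 0.4},{"x": 0,"y": 0,"z": 0,"wx": 0,"wy": 0,"wz": 0,"grip": 0.4}]' --squeeze 12

```text
clock: 3.88
eef_pos: [437.2, 132.5, 22.6]
eef_rot: [3.141, -0.0, 1.93]
wrist_force: [-1.5, 0.2, 3.8]
finger_gap: 57.7
```

```bash
python3 -c "
from plan import *
p=manip.read_state()['eef_pos']+np.array([0,0,160])
plan([620,-255,185],102,14,pos=p,y0=110.5,grip=.4)"
```

```text
[{"x": -0.03, "y": 0.003, "z": -0.0, "wx": 0.0, "wy": -0.0, "wz": 0.5, "grip": 0.4}, {"x": -0.031, "y": 0.003, "z": -0.0, "wx": -0.0, "wy": -0.0, "wz": 0.5, "grip": 0.4}, {"x": -0.03, "y": 0.003, "z": -0.0, "wx": -0.0, "wy": -0.0, "wz": 0.5, "grip": 0.4}, {"x": -0.03, "y": 0.003, "z": -0.0, "wx": -0.0, "wy": -0.0, "wz": 0.5, "grip": 0.4}, {"x": -0.03, "y": 0.004, "z": -0.0, "wx": -0.0, "wy": -0.0, "wz": 0.5, "grip": 0.4}, {"x": -0.03, "y": 0.004, "z": -0.0, "wx": -0.0, "wy": -0.0, "wz": 0.5, "grip": 0.4}, {"x": -0.031, "y": 0.004, "z": -0.0, "wx": -0.0, "wy": -0.0, "wz": 0.5, "grip": 0.4}, {"x": -0.03, "y": 0.004, "z": -0.0, "wx": -0.0, "wy": -0.0, "wz": 0.5, "grip": 0.4}, {"x": -0.03, "y": 0.005, "z": -0.0, "wx": -0.0, "wy": -0.0, "wz": 0.5, "grip": 0.4}, {"x": -0.031, "y": 0.005, "z": -0.0, "wx": -0.0, "wy": -0.0, "wz": 1.0, "grip": 0.4}, {"x": -0.03, "y": 0.005, "z": -0.001, "wx": -0.0, "wy": -0.0, "wz": 0.5, "grip": 0.4}, {"x": -0.03, "y": 0.006, "z": -0.0, "wx": -0.0, "wy": -0.0, "wz": 1.0, "grip": 0.4}, {"x": -0.03, "y": 0.006, "z": -0.001, "wx": -0.0, "wy": -0.0, "wz": 0.5, "grip": 0.4}, {"x": -0.031, "y": 0.006, "z": -0.0, "wx": -0.0, "wy": -0.0, "wz": 1.0, "grip": 0.4}]
end [ 619.8 -255.3  184.6] [180.   0. 102.]
```

Call:
play_rows --commands '[{"x": 0,"y": 0,"z": -0.03,"wx": 0,"wy": 0,"wz": 0,"grip": 0.4},{"x": 0,"y": 0,"z": -0.04,"wx": 0,"wy": 0,"wz": 0,"grip": 0.4},{"x": 0,"y": 0,"z": -0.05,"wx": 0,"wy": 0,"wz": 0,"grip": 0.4},{"x": 0,"y": 0,"z": -0.04,"wx": 0,"wy": 0,"wz": 0,"grip": 0.4},{"x": -0.03,"y": 0.003,"z": 0,"wx": 0,"wy": 0,"wz": 0.5,"grip": 0.4},{"x": -0.031,"y": 0.003,"z": 0,"wx": 0,"wy": 0,"wz": 0.5,"grip": 0.4},{"x": -0.03,"y": 0.003,"z": 0,"wx": 0,"wy": 0,"wz": 0.5,"grip": 0.4},{"x": -0.03,"y": 0.003,"z": 0,"wx": 0,"wy": 0,"wz": 0.5,"grip": 0.4},{"x": -0.03,"y": 0.004,"z": 0,"wx": 0,"wy": 0,"wz": 0.5,"grip": 0.4},{"x": -0.03,"y": 0.004,"z": 0,"wx": 0,"wy": 0,"wz": 0.5,"grip": 0.4},{"x": -0.031,"y": 0.004,"z": 0,"wx": 0,"wy": 0,"wz": 0.5,"grip": 0.4},{"x": -0.03,"y": 0.004,"z": 0,"wx": 0,"wy": 0,"wz": 0.5,"grip": 0.4},{"x": -0.03,"y": 0.005,"z": 0,"wx": 0,"wy": 0,"wz": 0.5,"grip": 0.4},{"x": -0.031,"y": 0.005,"z": 0,"wx": 0,"wy": 0,"wz": 1.0,"grip": 0.4},{"x": -0.03,"y": 0.005,"z": -0.001,"wx": 0,"wy": 0,"wz": 0.5,"grip": 0.4},{"x": -0.03,"y": 0.006,"z": 0,"wx": 0,"wy": 0,"wz": 1.0,"grip": 0.4},{"x": -0.03,"y": 0.006,"z": -0.001,"wx": 0,"wy": 0,"wz": 0.5,"grip": 0.4},{"x": -0.031,"y": 0.006,"z": 0,"wx": 0,"wy": 0,"wz": 1.0,"grip": 0.4},{"x": 0,"y": 0,"z": 0,"wx": 0,"wy": 0,"wz": 0,"grip": 0.4},{"x": 0,"y": 0,"z": 0,"wx": 0,"wy": 0,"wz": 0,"grip": 0.4}]'

```text
clock: 6.38
eef_pos: [620.0, -254.5, 184.1]
eef_rot: [-3.141, -0.001, 1.782]
wrist_force: [0.4, -0.2, -0.3]
finger_gap: 57.8
```

```bash
python3 -c "
from h import *
s=manip.read_state();print(s['clock'],s['eef_pos'],np.degrees(s['eef_rot']),s['joints'],s['finger_gap'])
snap('wrist','w2');np.save('w2s.npy',s,allow_pickle=True)"
```

```text
6.375 [ 620.0389961  -254.53502837  184.10080838] [-1.79972224e+02 -3.21211360e-02  1.02098093e+02] [-4.44231492e-01  5.90241769e-01  1.15717765e+00  1.51350292e-04
  1.39489925e+00 -6.55409725e-01] 57.8474650848894
```

View pics/w2.png

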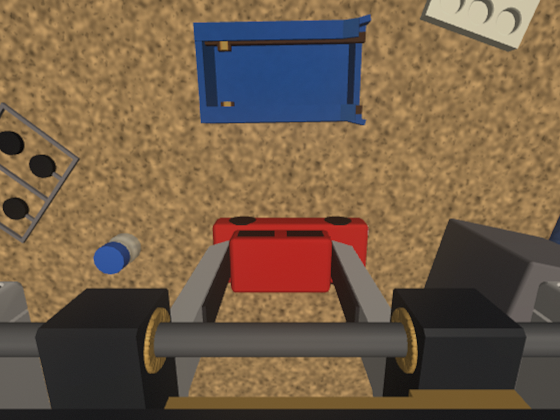

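```bash
python3 -c "
import cv2
t=cv2.imread('pics/w2.png');cv2.imwrite('pics/w2c.png',cv2.resize(t[8:133,183:383],None,fx=4,fy=4,interpolation=cv2.INTER_CUBIC))"
```

```text
(no output)
```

View pics/w2c.png

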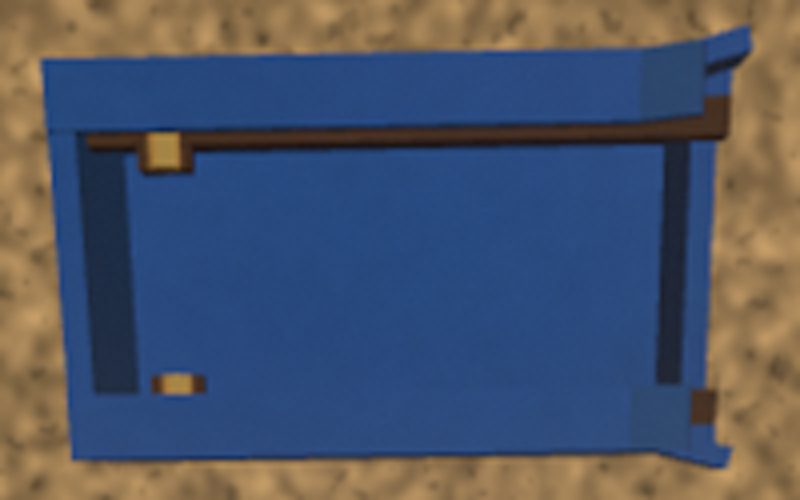

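```bash
cat > fit.py <<'E'
from h import *
from scipy.optimize import least_squares
def proj(n,P,s=None):
    K,W=cw(n,s); c=np.linalg.inv(W)@np.vstack([P.T,np.ones(len(P))]); 
    return np.stack([K[0,0]*c[0]/-c[2]+K[0,2], K[1,1]*-c[1]/-c[2]+K[1,2]],1)
def fit(n,M,uv,s,x0,zfree=False):
    M=np.array(M,float);uv=np.array(uv)
    def w(q):
        a=np.radians(q[2]);R=np.array([[np.cos(a),-np.sin(a)],[np.sin(a),np.cos(a)]])
        return np.column_stack([M[:,:2]@R.T+q[:2],M[:,2]+(q[3] if zfree else 0)])
    f=lambda q:(proj(n,w(q),s)-uv).ravel()
    r=least_squares(f,x0+([0] if zfree else []),loss='soft_l1');print(r.x.round(2));print(f(r.x).reshape(-1,2).round(1).tolist());return r.x
E
python3 -c "
from fit import *
s=np.load('w2s.npy',allow_pickle=True).item()
D=[((43,60),(75,-41,61)),((73,459),(75,41,61)),((78,133),(69,-27,61)),((95,393),(69,27,61)),((642,50),(-53,-41,61)),((630,455),(-53,41,61)),((640,124),(-53,-27,61)),((632,385),(-53,27,61)),((725,138),(-75,-27,48)),((713,391),(-75,27,48))]
uv=[(183+(x+.5)/4-.5,8+(y+.5)/4-.5) for (x,y),_ in D]
for z in (False,True): fit('wrist',[m for _,m in D],uv,s,[594,-133,-168],z)
"
```

```text
[ 597.08 -135.29 -167.06]
[[-0.8, -0.3], [-0.8, 0.4], [-1.2, -0.4], [-0.8, 0.7], [0.6, 0.0], [0.2, -0.5], [0.5, -0.2], [0.2, 0.9], [1.0, -0.1], [0.8, -0.0]]
[ 597.06 -134.77 -167.06   -2.74]
[[0.1, 0.1], [0.0, -0.1], [-0.3, -0.2], [-0.1, 0.3], [0.1, 0.4], [-0.2, -1.0], [0.0, 0.0], [-0.2, 0.5], [0.4, 0.0], [0.2, -0.4]]
```

```bash
python3 -c "
from plan import *
plan([590,-135,120],103,6,grip=.4)"
```

```text
[{"x": 0.02, "y": -0.001, "z": 0.011, "wx": -0.0, "wy": -0.0, "wz": -0.0, "grip": 0.4}, {"x": 0.021, "y": -0.001, "z": 0.011, "wx": -0.0, "wy": -0.0, "wz": -0.0, "grip": 0.4}, {"x": 0.02, "y": -0.001, "z": 0.011, "wx": -0.0, "wy": -0.0, "wz": -0.0, "grip": 0.4}, {"x": 0.021, "y": -0.0, "z": 0.01, "wx": -0.0, "wy": -0.0, "wz": -0.5, "grip": 0.4}, {"x": 0.02, "y": -0.0, "z": 0.011, "wx": -0.0, "wy": -0.0, "wz": -0.0, "grip": 0.4}, {"x": 0.021, "y": -0.001, "z": 0.01, "wx": -0.0, "wy": -0.0, "wz": -0.5, "grip": 0.4}]
end [ 590.  -134.9  120.4] [-180.    -0.   103.1]
```

Call:
play_rows --commands '[{"x": 0.02,"y": -0.001,"z": 0.011,"wx": 0,"wy": 0,"wz": 0,"grip": 0.4},{"x": 0.021,"y": -0.001,"z": 0.011,"wx": 0,"wy": 0,"wz": 0,"grip": 0.4},{"x": 0.02,"y": -0.001,"z": 0.011,"wx": 0,"wy": 0,"wz": 0,"grip": 0.4},{"x": 0.021,"y": 0,"z": 0.01,"wx": 0,"wy": 0,"wz": -0.5,"grip": 0.4},{"x": 0.02,"y": 0,"z": 0.011,"wx": 0,"wy": 0,"wz": 0,"grip": 0.4},{"x": 0.021,"y": -0.001,"z": 0.01,"wx": 0,"wy": 0,"wz": -0.5,"grip": 0.4},{"x": 0,"y": 0,"z": 0,"wx": 0,"wy": 0,"wz": 0,"grip": 0.4},{"x": 0,"y": 0,"z": 0,"wx": 0,"wy": 0,"wz": 0,"grip": 0.4}]'

```text
clock: 7.42
eef_pos: [590.6, -136.0, 121.2]
eef_rot: [3.141, 0.001, 1.799]
wrist_force: [-0.1, -0.1, -0.3]
finger_gap: 58.2
```

```bash
python3 -c "
from h import *
s=manip.read_state();print(s['clock'],s['eef_pos'],np.degrees(s['eef_rot']))
snap('wrist','w3');snap('side','s3')
t=cv2.imread('pics/s3.png');cv2.imwrite('pics/s3c.png',cv2.resize(t[180:300,240:400],None,fx=5,fy=5,interpolation=cv2.INTER_CUBIC))"
```

```text
7.425 [ 590.55132012 -136.00810698  121.20679677] [1.79954084e+02 3.50945285e-02 1.03093118e+02]
```

View pics/w3.png

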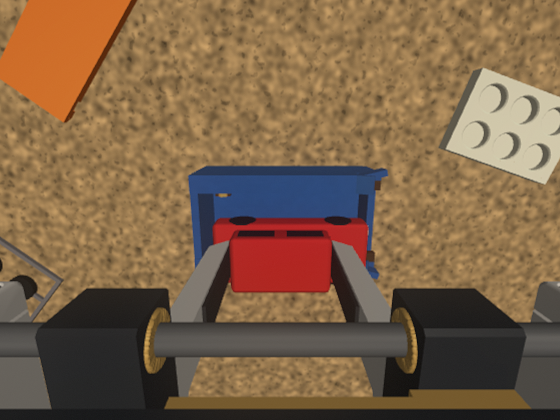

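View pics/s3c.png

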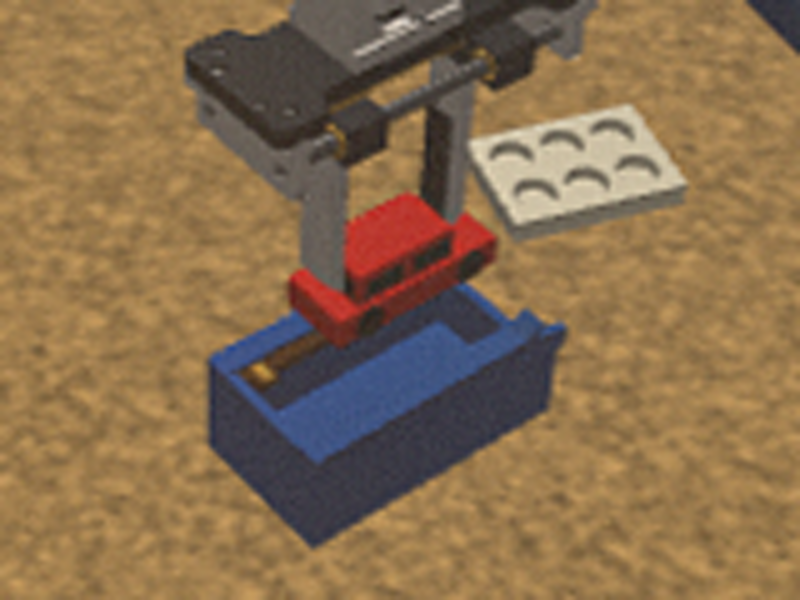

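Call:
play_rows --commands '[{"x": 0.001,"y": 0,"z": 0.02,"wx": 0,"wy": 0,"wz": 0,"grip": 0.4},{"x": 0,"y": 0,"z": 0.02,"wx": 0,"wy": 0,"wz": 0,"grip": 0.4},{"x": 0,"y": 0,"z": 0.015,"wx": 0,"wy": 0,"wz": 0,"grip": 0.4},{"x": 0,"y": 0,"z": 0.015,"wx": 0,"wy": 0,"wz": 0,"grip": 0.4},{"x": 0,"y": 0,"z": 0,"wx": 0,"wy": 0,"wz": 0,"grip": 0.4}]'

```text
clock: 8.15
eef_pos: [589.6, -134.8, 49.4]
eef_rot: [-3.14, -0.001, 1.799]
wrist_force: [0.9, -0.1, 0.6]
finger_gap: 58.0
```

Call:
play_rows --commands '[{"x": 0,"y": 0,"z": 0.01,"wx": 0,"wy": 0,"wz": 0,"grip": 0.4},{"x": 0,"y": 0,"z": 0.008,"wx": 0,"wy": 0,"wz": 0,"grip": 0.4},{"x": 0,"y": 0,"z": 0.004,"wx": 0,"wy": 0,"wz": 0,"grip": 0.4},{"x": 0,"y": 0,"z": 0,"wx": 0,"wy": 0,"wz": 0,"grip": 0.4}]'

```text
clock: 8.65
eef_pos: [589.9, -134.7, 28.2]
eef_rot: [-3.141, -0.0, 1.799]
wrist_force: [-0.8, 0.5, -0.5]
finger_gap: 57.9
```

Call:
play_rows --commands '[{"x": 0,"y": 0,"z": 0.001,"wx": 0,"wy": 0,"wz": 0,"grip": 0.4},{"x": 0,"y": 0,"z": 0,"wx": 0,"wy": 0,"wz": 0,"grip": 0.8},{"x": 0,"y": 0,"z": 0,"wx": 0,"wy": 0,"wz": 0,"grip": 0.8},{"x": 0,"y": 0,"z": 0,"wx": 0,"wy": 0,"wz": 0,"grip": 0.8},{"x": 0,"y": 0,"z": -0.02,"wx": 0,"wy": 0,"wz": 0,"grip": 0.8},{"x": 0,"y": 0,"z": -0.03,"wx": 0,"wy": 0,"wz": 0,"grip": 0.8},{"x": 0,"y": 0,"z": -0.05,"wx": 0,"wy": 0,"wz": 0,"grip": 0.8},{"x": 0,"y": 0,"z": -0.055,"wx": 0,"wy": 0,"wz": 0,"grip": 0.8},{"x": 0,"y": 0,"z": 0,"wx": 0,"wy": 0,"wz": 0,"grip": 1},{"x": 0,"y": 0,"z": 0,"wx": 0,"wy": 0,"wz": 0,"grip": 1}]'

```text
clock: 9.9
eef_pos: [589.8, -134.7, 182.7]
eef_rot: [3.142, 0.0, 1.799]
wrist_force: [-0.3, -0.0, -0.8]
finger_gap: 91.4
```

```bash
python3 -c "
from plan import *
s=manip.read_state();print(s['clock'],s['eef_pos'],np.degrees(s['eef_rot']))
snap('wrist','w4');np.save('w4s.npy',s,allow_pickle=True)
plan([565,342,140],179,16)"
```

```text
9.9 [ 589.77938578 -134.66575939  182.66875238] [1.79995288e+02 2.14384509e-03 1.03078594e+02]
[{"x": 0.029, "y": 0.005, "z": 0.003, "wx": -0.0, "wy": -0.0, "wz": -4.5, "grip": 1}, {"x": 0.029, "y": 0.008, "z": 0.003, "wx": -0.0, "wy": -0.0, "wz": -5.0, "grip": 1}, {"x": 0.028, "y": 0.01, "z": 0.003, "wx": -0.0, "wy": -0.0, "wz": -4.5, "grip": 1}, {"x": 0.027, "y": 0.012, "z": 0.003, "wx": -0.0, "wy": -0.0, "wz": -5.0, "grip": 1}, {"x": 0.026, "y": 0.015, "z": 0.003, "wx": -0.0, "wy": -0.0, "wz": -4.5, "grip": 1}, {"x": 0.025, "y": 0.016, "z": 0.002, "wx": -0.0, "wy": -0.0, "wz": -5.0, "grip": 1}, {"x": 0.023, "y": 0.019, "z": 0.003, "wx": -0.0, "wy": -0.0, "wz": -4.5, "grip": 1}, {"x": 0.022, "y": 0.02, "z": 0.002, "wx": -0.0, "wy": -0.0, "wz": -5.0, "grip": 1}, {"x": 0.02, "y": 0.022, "z": 0.003, "wx": -0.0, "wy": -0.0, "wz": -4.5, "grip": 1}, {"x": 0.018, "y": 0.024, "z": 0.002, "wx": 0.0, "wy": -0.0, "wz": -5.0, "grip": 1}, {"x": 0.016, "y": 0.025, "z": 0.003, "wx": 0.0, "wy": -0.0, "wz": -4.5, "grip": 1}, {"x": 0.014, "y": 0.026, "z": 0.002, "wx": 0.0, "wy": -0.0, "wz": -5.0, "grip": 1}, {"x": 0.012, "y": 0.028, "z": 0.003, "wx": 0.0, "wy": -0.0, "wz": -4.5, "grip": 1}, {"x": 0.009, "y": 0.028, "z": 0.002, "wx": 0.0, "wy": -0.0, "wz": -5.0, "grip": 1}, {"x": 0.007, "y": 0.029, "z": 0.003, "wx": 0.0, "wy": -0.0, "wz": -4.5, "grip": 1}, {"x": 0.005, "y": 0.03, "z": 0.002, "wx": 0.0, "wy": -0.0, "wz": -5.0, "grip": 1}]
end [564.5 341.9 140. ] [ 1.800e+02 -1.000e-01  1.791e+02]
```

View pics/w4.png

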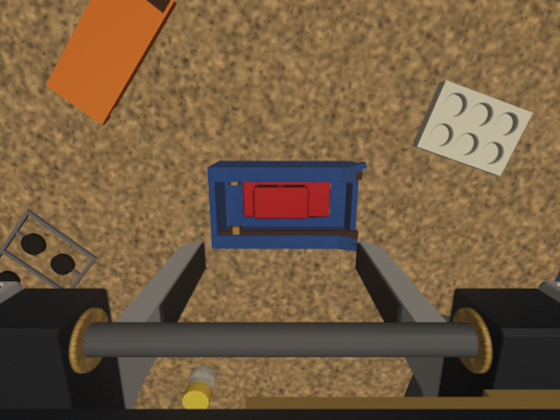

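The shell stands upright and centred in the box (roof about px 281,202). I'll refit the box from this view.

```bash
python3 -c "
import cv2
t=cv2.imread('pics/w4.png');cv2.imwrite('pics/w4c.png',cv2.resize(t[152:257,200:372],None,fx=4.6,fy=4.6,interpolation=cv2.INTER_CUBIC))"
```

```text
(no output)
```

View pics/w4c.png

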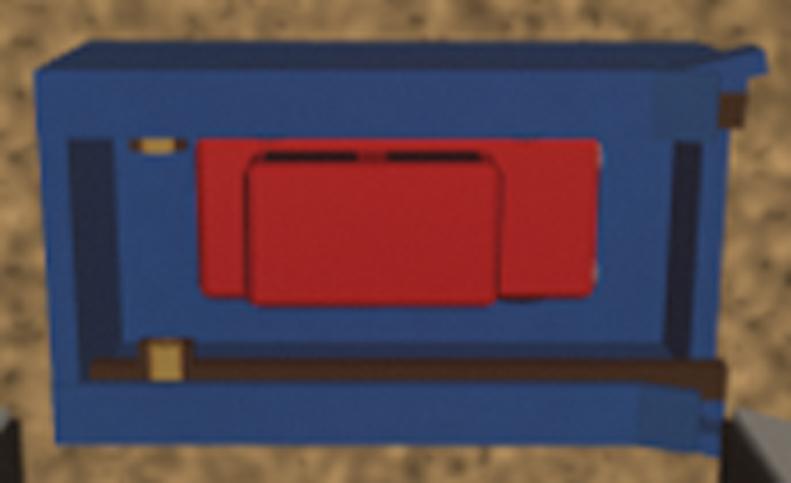

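Call:
play_rows --commands '[{"x": 0.029,"y": 0.005,"z": 0.003,"wx": 0,"wy": 0,"wz": -4.5,"grip": 1},{"x": 0.029,"y": 0.008,"z": 0.003,"wx": 0,"wy": 0,"wz": -5.0,"grip": 1},{"x": 0.028,"y": 0.01,"z": 0.003,"wx": 0,"wy": 0,"wz": -4.5,"grip": 1},{"x": 0.027,"y": 0.012,"z": 0.003,"wx": 0,"wy": 0,"wz": -5.0,"grip": 1},{"x": 0.026,"y": 0.015,"z": 0.003,"wx": 0,"wy": 0,"wz": -4.5,"grip": 1},{"x": 0.025,"y": 0.016,"z": 0.002,"wx": 0,"wy": 0,"wz": -5.0,"grip": 1},{"x": 0.023,"y": 0.019,"z": 0.003,"wx": 0,"wy": 0,"wz": -4.5,"grip": 1},{"x": 0.022,"y": 0.02,"z": 0.002,"wx": 0,"wy": 0,"wz": -5.0,"grip": 1},{"x": 0.02,"y": 0.022,"z": 0.003,"wx": 0,"wy": 0,"wz": -4.5,"grip": 1},{"x": 0.018,"y": 0.024,"z": 0.002,"wx": 0,"wy": 0,"wz": -5.0,"grip": 1},{"x": 0.016,"y": 0.025,"z": 0.003,"wx": 0,"wy": 0,"wz": -4.5,"grip": 1},{"x": 0.014,"y": 0.026,"z": 0.002,"wx": 0,"wy": 0,"wz": -5.0,"grip": 1},{"x": 0.012,"y": 0.028,"z": 0.003,"wx": 0,"wy": 0,"wz": -4.5,"grip": 1},{"x": 0.009,"y": 0.028,"z": 0.002,"wx": 0,"wy": 0,"wz": -5.0,"grip": 1},{"x": 0.007,"y": 0.029,"z": 0.003,"wx": 0,"wy": 0,"wz": -4.5,"grip": 1},{"x": 0.005,"y": 0.03,"z": 0.002,"wx": 0,"wy": 0,"wz": -5.0,"grip": 1},{"x": 0,"y": 0,"z": 0,"wx": 0,"wy": 0,"wz": 0,"grip": 1},{"x": 0,"y": 0,"z": 0,"wx": 0,"wy": 0,"wz": 0,"grip": 1}]'

```text
clock: 12.2
eef_pos: [564.8, 340.9, 139.6]
eef_rot: [-3.141, -0.001, 3.124]
wrist_force: [-0.1, -0.7, 0.6]
finger_gap: 93.7
```

```bash
python3 -c "
from plan import *
s=manip.read_state();print(s['clock'],s['eef_pos'],np.degrees(s['eef_rot']),s['joints'])
snap('wrist','w5');np.save('w5s.npy',s,allow_pickle=True)"
```

```text
12.2 [564.83708701 340.88414991 139.64593628] [-1.79948713e+02 -7.12557466e-02  1.78991563e+02] [ 4.87564272e-01  6.00189382e-01  1.24584752e+00 -1.88474015e-04
  1.29707726e+00 -1.06558099e+00]
```

View pics/w5.png

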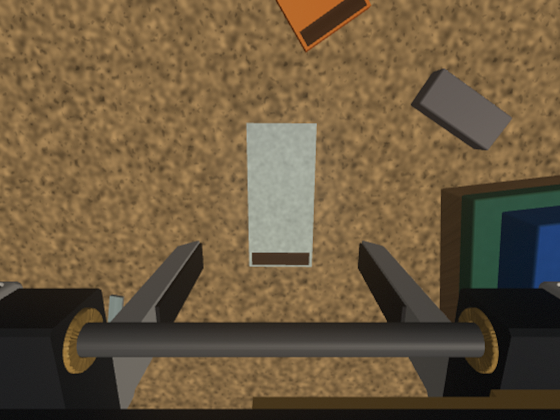

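```bash
python3 -c "
import cv2
t=cv2.imread('pics/w5.png');cv2.imwrite('pics/w5c.png',cv2.resize(t[115:275,235:330],None,fx=3.7,fy=3.7,interpolation=cv2.INTER_CUBIC))
from fit import *
s=np.load('w4s.npy',allow_pickle=True).item()
D=[((37,70),(75,-41,61)),((57,444),(75,41,61)),((67,138),(69,-27,61)),((80,380),(69,27,61)),((653,72),(-53,-41,61)),((640,442),(-53,41,61)),((653,137),(-53,-27,61)),((640,382),(-53,27,61)),((724,362),(-75,27,48))]
uv=[(200+(x+.5)/4.6-.5,152+(y+.5)/4.6-.5) for (x,y),_ in D]
for z in (False,True): fit('wrist',[m for _,m in D],uv,s,[594,-133,-168],z)
"
```

```text
[ 597.45 -136.27 -166.77]
[[-1.1, -0.2], [-0.5, 0.1], [-0.4, -0.3], [-0.3, 0.8], [1.0, -0.8], [-0.2, 0.4], [0.3, -0.2], [0.4, 0.2], [1.1, 0.4]]
[ 597.61 -136.92 -166.81   -2.79]
[[-0.4, 0.1], [0.1, -0.4], [0.2, -0.1], [0.3, 0.5], [0.4, -0.4], [-0.8, -0.0], [-0.3, 0.1], [-0.1, -0.0], [0.4, 0.3]]
```

View pics/w5c.png

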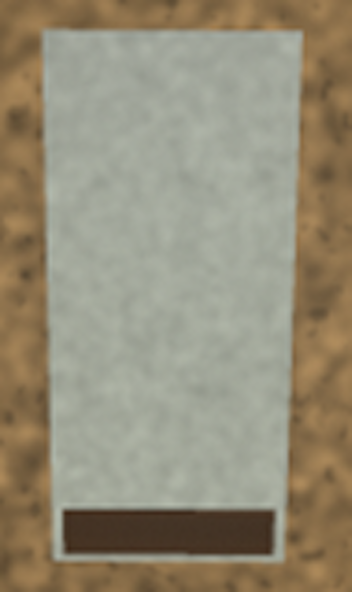

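```bash
python3 -c "
from fit import *
s=np.load('w5s.npy',allow_pickle=True).item()
D=[((43,31),(73,33,8)),((303,31),(73,-33,8)),((283,561),(-73,-33,8)),((54,561),(-73,33,8))]
uv=[(235+(x+.5)/3.7-.5,115+(y+.5)/3.7-.5) for (x,y),_ in D]
for z in (False,True):
  q=fit('wrist',[m for _,m in D],uv,s,[558,342,179],z)
  R=Rn.from_euler('xyz',s['eef_rot']);print(R.inv().apply([q[0],q[1],0]-s['eef_pos']))
"
```

```text
[560.42 342.78 178.71]
[[-0.1, -0.3], [-0.1, 0.2], [0.4, 0.2], [-0.1, -0.2]]
[  4.27152404   1.94105121 139.649675  ]
[ 5.6047e+02  3.4278e+02  1.7871e+02 -2.8000e-01]
[[-0.0, -0.2], [-0.1, 0.3], [0.3, 0.2], [-0.1, -0.2]]
[  4.22402684   1.94054661 139.64961638]
```

Call:
play_rows --commands '[{"x": -0.008,"y": 0.002,"z": 0.04,"wx": 0,"wy": 0,"wz": 0,"grip": 1},{"x": 0,"y": 0,"z": 0.04,"wx": 0,"wy": 0,"wz": 0,"grip": 1},{"x": 0,"y": 0,"z": 0.03,"wx": 0,"wy": 0,"wz": 0,"grip": 1},{"x": 0,"y": 0,"z": 0.02,"wx": 0,"wy": 0,"wz": 0,"grip": 1},{"x": 0,"y": 0,"z": 0.007,"wx": 0,"wy": 0,"wz": 0,"grip": 1},{"x": 0,"y": 0,"z": 0,"wx": 0,"wy": 0,"wz": 0,"grip": 1},{"x": 0,"y": 0,"z": 0,"wx": 0,"wy": 0,"wz": 0,"grip": 0.5},{"x": 0,"y": 0,"z": 0,"wx": 0,"wy": 0,"wz": 0,"grip": 0.5},{"x": 0,"y": 0,"z": 0,"wx": 0,"wy": 0,"wz": 0,"grip": 0.5},{"x": 0,"y": 0,"z": 0,"wx": 0,"wy": 0,"wz": 0,"grip": 0.5},{"x": 0,"y": 0,"z": -0.02,"wx": 0,"wy": 0,"wz": 0,"grip": 0.5},{"x": 0,"y": 0,"z": -0.04,"wx": 0,"wy": 0,"wz": 0,"grip": 0.5},{"x": 0,"y": 0,"z": -0.05,"wx": 0,"wy": 0,"wz": 0,"grip": 0.5},{"x": 0,"y": 0,"z": -0.02,"wx": 0,"wy": 0,"wz": 0,"grip": 0.5},{"x": 0,"y": 0,"z": 0,"wx": 0,"wy": 0,"wz": 0,"grip": 0.5}]' --squeeze 25

```text
clock: 14.12
eef_pos: [573.4, 343.8, 134.7]
eef_rot: [3.14, 0.002, 3.126]
wrist_force: [0.0, 0.1, -0.4]
finger_gap: 65.4
```

```bash
python3 -c "
from plan import *
s=manip.read_state();print(s['clock'],s['eef_pos'],np.degrees(s['eef_rot']),s['joints'],s['finger_gap'])
snap('wrist','w6');np.save('w6s.npy',s,allow_pickle=True)
t=cv2.imread('pics/w6.png');cv2.imwrite('pics/w6c.png',cv2.resize(t[60:360,140:420],None,fx=2,fy=2,interpolation=cv2.INTER_CUBIC))
# target: nose 5 mm outside mouth
a=np.radians(-167);bx=np.array([np.cos(a),np.sin(a)]);c=np.array([597,-135.7])
t=c+bx*(-75-5-85);print(t)
plan([*t,110],193,20,grip=.5)"
```

```text
14.125 [573.37751938 343.75651163 134.74968114] [1.79935029e+02 1.13986540e-01 1.79081190e+02] [ 4.85283149e-01  6.22096671e-01  1.22290205e+00  3.98463557e-05
  1.29430434e+00 -1.06948888e+00] 65.38979896295172
[757.77106069 -98.58307603]
[{"x": -0.01, "y": -0.022, "z": 0.001, "wx": -0.0, "wy": -0.0, "wz": -0.5, "grip": 0.5}, {"x": -0.009, "y": -0.022, "z": 0.001, "wx": -0.0, "wy": -0.0, "wz": -0.5, "grip": 0.5}, {"x": -0.009, "y": -0.022, "z": 0.001, "wx": -0.0, "wy": -0.0, "wz": -0.5, "grip": 0.5}, {"x": -0.009, "y": -0.022, "z": 0.001, "wx": -0.0, "wy": -0.0, "wz": -0.5, "grip": 0.5}, {"x": -0.009, "y": -0.022, "z": 0.001, "wx": -0.0, "wy": -0.0, "wz": -0.5, "grip": 0.5}, {"x": -0.009, "y": -0.022, "z": 0.001, "wx": -0.0, "wy": -0.0, "wz": -1.0, "grip": 0.5}, {"x": -0.008, "y": -0.023, "z": 0.001, "wx": -0.0, "wy": -0.0, "wz": -0.5, "grip": 0.5}, {"x": -0.008, "y": -0.023, "z": 0.001, "wx": -0.0, "wy": -0.0, "wz": -1.0, "grip": 0.5}, {"x": -0.008, "y": -0.023, "z": 0.001, "wx": -0.0, "wy": -0.0, "wz": -0.5, "grip": 0.5}, {"x": -0.007, "y": -0.023, "z": 0.001, "wx": -0.0, "wy": -0
[... 266 characters left out ...]
0.0, "wz": -0.5, "grip": 0.5}, {"x": -0.006, "y": -0.023, "z": 0.001, "wx": -0.0, "wy": -0.0, "wz": -1.0, "grip": 0.5}, {"x": -0.006, "y": -0.023, "z": 0.001, "wx": -0.0, "wy": -0.0, "wz": -0.5, "grip": 0.5}, {"x": -0.006, "y": -0.023, "z": 0.002, "wx": -0.0, "wy": -0.0, "wz": -1.0, "grip": 0.5}, {"x": -0.005, "y": -0.023, "z": 0.001, "wx": -0.0, "wy": -0.0, "wz": -0.5, "grip": 0.5}, {"x": -0.005, "y": -0.024, "z": 0.002, "wx": -0.0, "wy": -0.0, "wz": -1.0, "grip": 0.5}, {"x": -0.005, "y": -0.023, "z": 0.001, "wx": -0.0, "wy": -0.0, "wz": -0.5, "grip": 0.5}, {"x": -0.005, "y": -0.024, "z": 0.002, "wx": -0.0, "wy": -0.0, "wz": -1.0, "grip": 0.5}]
end [758.2 -98.6 109.8] [-180.    -0.  -166.9]
```

View pics/w6c.png

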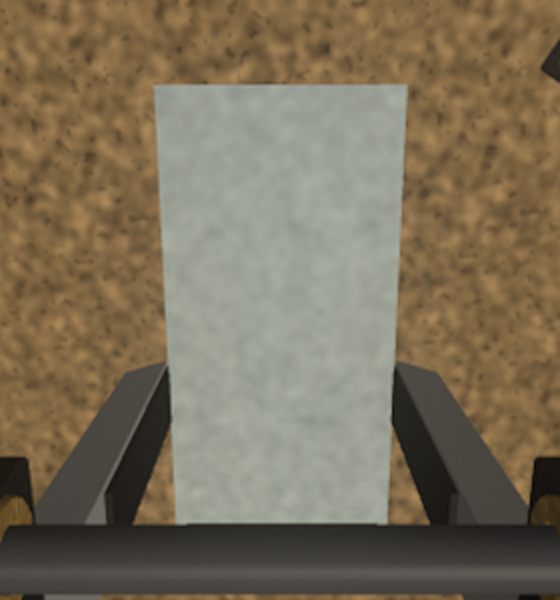

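```bash
python3 -c "
from fit import *
s=np.load('w6s.npy',allow_pickle=True).item()
R=Rn.from_euler('xyz',s['eef_rot'])
for z in (-6,-4):
 for q in [(155,86),(407,86),(388,521),(177,521)]:
  p=pz('wrist',140+(q[0]+.5)/2-.5,60+(q[1]+.5)/2-.5,s['eef_pos'][2]-z,s);print(z,R.inv().apply(p-s['eef_pos']).round(1))
"
```

```text
-6 [ 85.8 -31.3  -6.2]
-6 [85.9 33.6 -6.1]
-6 [-41.8  34.5  -5.9]
-6 [-41.8 -30.8  -6. ]
-4 [ 85.9 -31.7  -4.2]
-4 [86.1 34.  -4.1]
-4 [-43.2  34.9  -3.9]
-4 [-43.2 -31.2  -3.9]
```

Call:
play_rows --commands '[{"x": -0.01,"y": -0.022,"z": 0.001,"wx": 0,"wy": 0,"wz": -0.5,"grip": 0.5},{"x": -0.009,"y": -0.022,"z": 0.001,"wx": 0,"wy": 0,"wz": -0.5,"grip": 0.5},{"x": -0.009,"y": -0.022,"z": 0.001,"wx": 0,"wy": 0,"wz": -0.5,"grip": 0.5},{"x": -0.009,"y": -0.022,"z": 0.001,"wx": 0,"wy": 0,"wz": -0.5,"grip": 0.5},{"x": -0.009,"y": -0.022,"z": 0.001,"wx": 0,"wy": 0,"wz": -0.5,"grip": 0.5},{"x": -0.009,"y": -0.022,"z": 0.001,"wx": 0,"wy": 0,"wz": -1.0,"grip": 0.5},{"x": -0.008,"y": -0.023,"z": 0.001,"wx": 0,"wy": 0,"wz": -0.5,"grip": 0.5},{"x": -0.008,"y": -0.023,"z": 0.001,"wx": 0,"wy": 0,"wz": -1.0,"grip": 0.5},{"x": -0.008,"y": -0.023,"z": 0.001,"wx": 0,"wy": 0,"wz": -0.5,"grip": 0.5},{"x": -0.007,"y": -0.023,"z": 0.001,"wx": 0,"wy": 0,"wz": -1.0,"grip": 0.5},{"x": -0.007,"y": -0.023,"z": 0.001,"wx": 0,"wy": 0,"wz": -0.5,"grip": 0.5},{"x": -0.007,"y": -0.023,"z": 0.001,"wx": 0,"wy": 0,"wz": -1.0,"grip": 0.5},{"x": -0.006,"y": -0.023,"z": 0.001,"wx": 0,"wy": 0,"wz": -0.5,"grip": 0.5},{"x": -0.006,"y": -0.023,"z": 0.001,"wx": 0,"wy": 0,"wz": -1.0,"grip": 0.5},{"x": -0.006,"y": -0.023,"z": 0.001,"wx": 0,"wy": 0,"wz": -0.5,"grip": 0.5},{"x": -0.006,"y": -0.023,"z": 0.002,"wx": 0,"wy": 0,"wz": -1.0,"grip": 0.5},{"x": -0.005,"y": -0.023,"z": 0.001,"wx": 0,"wy": 0,"wz": -0.5,"grip": 0.5},{"x": -0.005,"y": -0.024,"z": 0.002,"wx": 0,"wy": 0,"wz": -1.0,"grip": 0.5},{"x": -0.005,"y": -0.023,"z": 0.001,"wx": 0,"wy": 0,"wz": -0.5,"grip": 0.5},{"x": -0.005,"y": -0.024,"z": 0.002,"wx": 0,"wy": 0,"wz": -1.0,"grip": 0.5}]'

```text
clock: 16.68
eef_pos: [757.9, -99.0, 107.4]
eef_rot: [3.14, -0.003, -2.913]
wrist_force: [-1.1, 0.8, -0.4]
finger_gap: 65.5
```

Call:
play_rows --commands '[{"x": 0,"y": 0,"z": 0,"wx": 0,"wy": 0,"wz": 0,"grip": 0.5},{"x": 0,"y": 0,"z": 0,"wx": 0,"wy": 0,"wz": 0,"grip": 0.5}]'

```text
clock: 16.92
eef_pos: [757.9, -97.7, 108.8]
eef_rot: [3.141, -0.002, -2.913]
wrist_force: [-0.0, 0.1, -1.1]
finger_gap: 65.7
```

```bash
python3 -c "
from plan import *
s=manip.read_state();print(s['clock'],s['eef_pos'],np.degrees(s['eef_rot']),s['joints'],s['finger_gap'])
snap('wrist','w7');np.save('w7s.npy',s,allow_pickle=True)
snap('side','s7')
t=cv2.imread('pics/s7.png');cv2.imwrite('pics/s7c.png',cv2.resize(t[160:300,240:430],None,fx=4,fy=4,interpolation=cv2.INTER_CUBIC))"
```

```text
16.925 [757.85351447 -97.67080913 108.83595283] [ 1.79938479e+02 -1.16626534e-01 -1.66922190e+02] [-1.76154214e-01  8.84909375e-01  8.42966688e-01  1.88461922e-04
  1.41601040e+00 -1.97522957e+00] 65.68584699811286
```

View pics/w7.png

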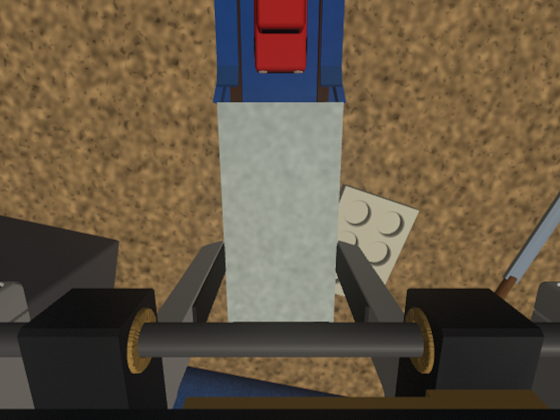

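View pics/s7c.png

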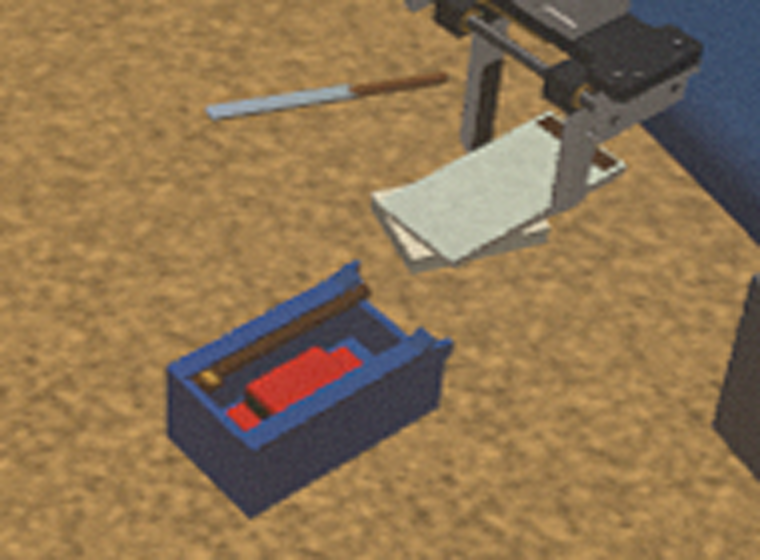

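Excellent view. I'll measure the box's lateral position and yaw in this frame.

```bash
python3 -c "
import cv2
t=cv2.imread('pics/w7.png');cv2.imwrite('pics/w7c.png',cv2.resize(t[0:112,200:360],None,fx=5,fy=5,interpolation=cv2.INTER_CUBIC))"
```

```text
(no output)
```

View pics/w7c.png

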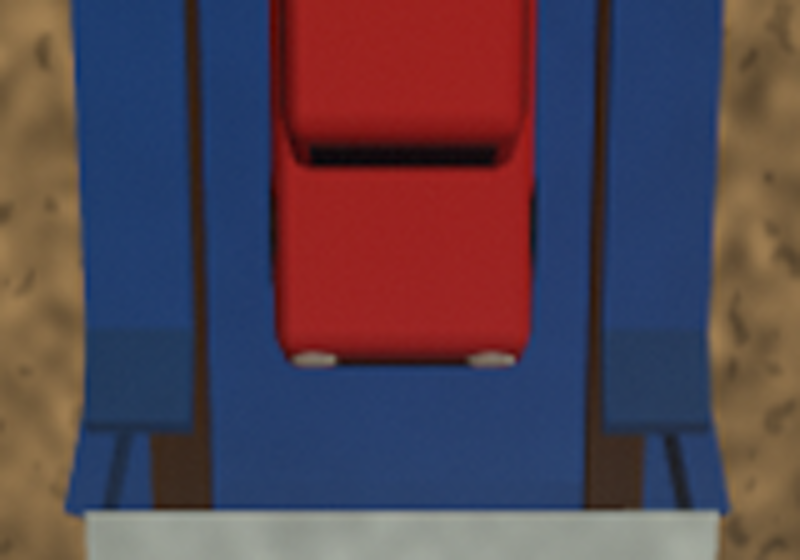

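```bash
python3 -c "
from fit import *
s=np.load('w7s.npy',allow_pickle=True).item()
R=Rn.from_euler('xyz',s['eef_rot'])
def T(x,y,z):
  p=pz('wrist',200+(x+.5)/5-.5,(y+.5)/5-.5,z,s);return R.inv().apply(p-s['eef_pos']).round(2)
for n,a,b,y,z in [('flare',86,711,330,61),('far outer',75,723,3,61),('lip inner',192,606,330,61),('lip inner far',186,613,3,61),('ledge inner mouth',212,586,505,48),('lip inner.nearend',190,606,430,64)]:
  A=T(a,y,z);B=T(b,y,z);print(n,A,B,'ctr',(A[1]+B[1])/2,'w',B[1]-A[1])
A=T(86,513,s['eef_pos'][2]+6);B=T(719,513,s['eef_pos'][2]+6);print(A,B)
"
```

```text
flare [112.41 -40.83  48.02] [112.56  41.34  48.11] ctr 0.25500000000000256 w 82.17
far outer [150.21 -40.34  48.1 ] [150.38  40.91  48.19] ctr 0.2849999999999966 w 81.25
lip inner [112.44 -26.9   48.04] [112.54  27.53  48.09] ctr 0.3150000000000013 w 54.43
lip inner far [150.24 -26.43  48.11] [150.35  27.11  48.17] ctr 0.33999999999999986 w 53.54
ledge inner mouth [ 91.62 -26.38  60.99] [91.72 27.   61.05] ctr 0.3100000000000005 w 53.379999999999995
lip inner.nearend [ 99.78 -27.19  45.01] [99.88 27.59 45.07] ctr 0.1999999999999993 w 54.78
[ 85.86 -31.83  -5.86] [85.97 33.45 -5.79]
```

Call:
play_rows --commands '[{"x": 0.011,"y": -0.0007,"z": 0.02,"wx": 0,"wy": 0,"wz": 0,"grip": 0.5},{"x": 0,"y": 0,"z": 0.02,"wx": 0,"wy": 0,"wz": 0,"grip": 0.5},{"x": 0,"y": 0,"z": 0.01,"wx": 0,"wy": 0,"wz": 0,"grip": 0.5},{"x": 0,"y": 0,"z": 0,"wx": 0,"wy": 0,"wz": 0,"grip": 0.5},{"x": 0,"y": 0,"z": 0,"wx": 0,"wy": 0,"wz": 0,"grip": 0.5}]'

```text
clock: 17.65
eef_pos: [748.3, -101.6, 61.2]
eef_rot: [-3.141, 0.001, -2.913]
wrist_force: [0.0, 0.3, -0.1]
finger_gap: 65.0
```

```bash
python3 -c "
from plan import *
s=manip.read_state();print(s['clock'],s['eef_pos'],np.degrees(s['eef_rot']),s['wrist_force'])
snap('wrist','w8');np.save('w8s.npy',s,allow_pickle=True)
snap('side','s8')
t=cv2.imread('pics/s8.png');cv2.imwrite('pics/s8c.png',cv2.resize(t[190:300,260:410],None,fx=5,fy=5,interpolation=cv2.INTER_CUBIC))
t=cv2.imread('pics/w8.png');cv2.imwrite('pics/w8c.png',cv2.resize(t[20:160,190:370],None,fx=4,fy=4,interpolation=cv2.INTER_CUBIC))"
```

```text
17.65 [ 748.34218655 -101.57091897   61.17014895] [-1.79977421e+02  5.45434688e-02 -1.66912975e+02] [ 0.02768029  0.32334674 -0.09172777]
```

View pics/w8c.png

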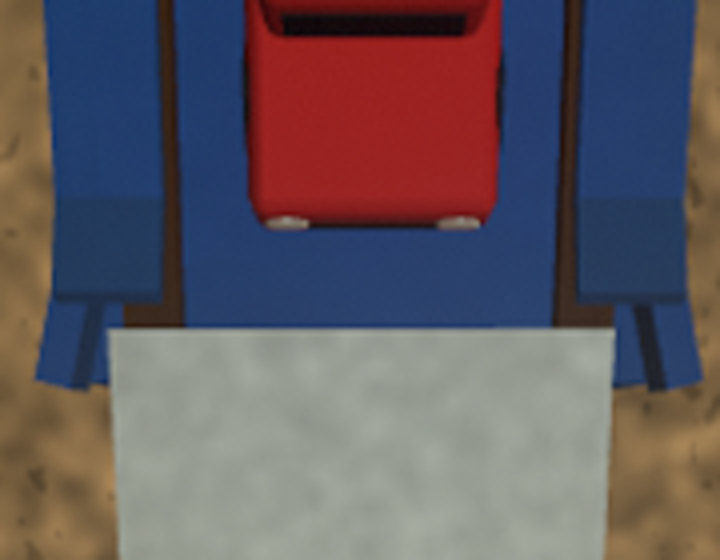

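View pics/s8c.png

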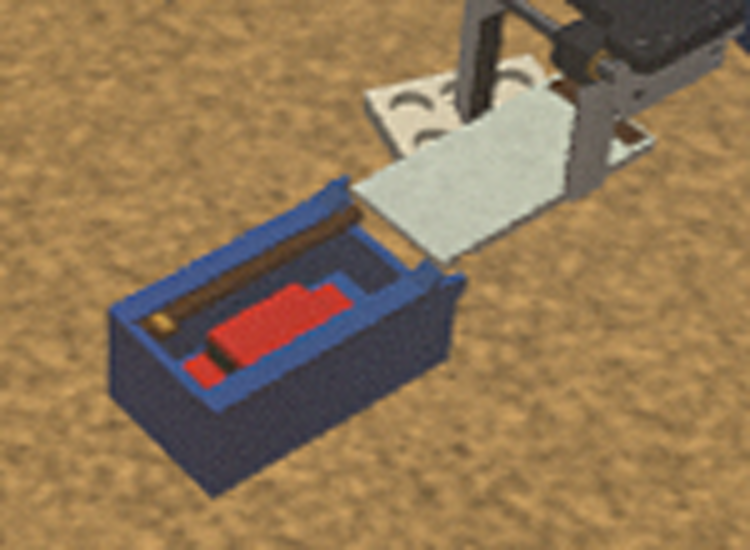

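Call:
play_rows --commands '[{"x": 0,"y": 0.0014,"z": 0.004,"wx": 0,"wy": 0,"wz": 0,"grip": 0.5},{"x": 0,"y": 0,"z": 0.003,"wx": 0,"wy": 0,"wz": 0,"grip": 0.5},{"x": 0,"y": 0,"z": 0,"wx": 0,"wy": 0,"wz": 0,"grip": 0.5},{"x": 0,"y": 0,"z": 0,"wx": 0,"wy": 0,"wz": 0,"grip": 0.5},{"x": 0,"y": 0,"z": 0,"wx": 0,"wy": 0,"wz": 0,"grip": 0.5}]'

```text
clock: 18.38
eef_pos: [747.6, -100.3, 53.6]
eef_rot: [-3.142, 0.0, -2.913]
wrist_force: [0.5, -0.2, -0.5]
finger_gap: 65.1
```

```bash
python3 -c "
from plan import *
s=manip.read_state();print(s['clock'],s['eef_pos'],np.degrees(s['eef_rot']),s['wrist_force'])
snap('wrist','w9');np.save('w9s.npy',s,allow_pickle=True)
snap('side','s9')
s=manip.read_state();print(s['clock'],s['eef_pos'],np.degrees(s['eef_rot']),s['wrist_force'])
t=cv2.imread('pics/s9.png');cv2.imwrite('pics/s9c.png',cv2.resize(t[190:300,260:410],None,fx=5,fy=5,interpolation=cv2.INTER_CUBIC))
t=cv2.imread('pics/w9.png');cv2.imwrite('pics/w9c.png',cv2.resize(t[20:160,190:370],None,fx=4,fy=4,interpolation=cv2.INTER_CUBIC))"
```

```text
18.375 [ 747.62840299 -100.30332645   53.57931965] [-1.79997920e+02  1.01818034e-02 -1.66923382e+02] [ 0.52518474 -0.24356937 -0.45419928]
18.475 [ 747.61313813 -100.30088578   53.56947691] [-1.79997722e+02  8.67208347e-03 -1.66923350e+02] [ 0.03526346  0.0505748  -0.17125352]
```

View pics/w9c.png

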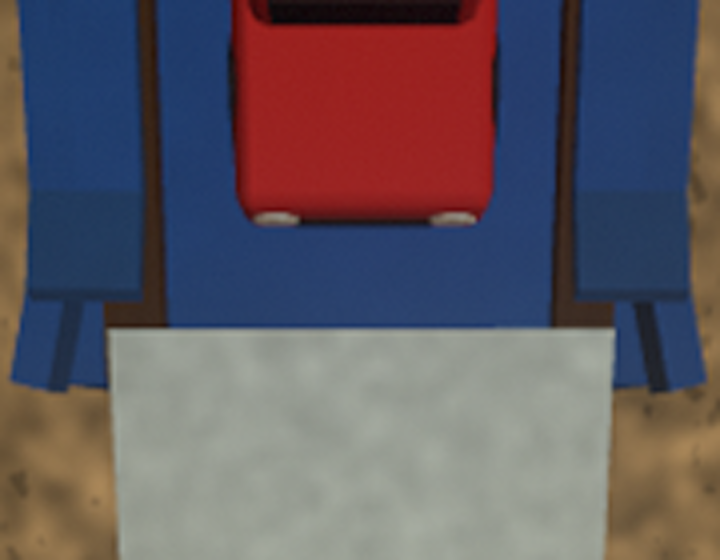

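View pics/s9c.png

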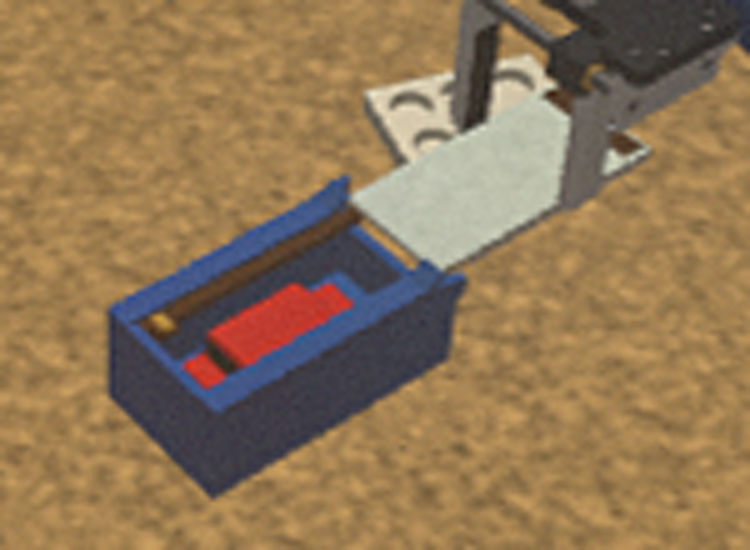

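Call:
play_rows --commands '[{"x": 0,"y": -0.0003,"z": 0.001,"wx": 0,"wy": 0,"wz": 0,"grip": 0.5},{"x": 0,"y": 0,"z": 0.001,"wx": 0,"wy": 0,"wz": 0,"grip": 0.5},{"x": 0,"y": 0,"z": 0,"wx": 0,"wy": 0,"wz": 0,"grip": 0.5},{"x": 0,"y": 0,"z": 0,"wx": 0,"wy": 0,"wz": 0,"grip": 0.5}]'

```text
clock: 18.98
eef_pos: [747.6, -100.6, 51.5]
eef_rot: [-3.142, -0.0, -2.913]
wrist_force: [-0.4, -0.1, -0.6]
finger_gap: 65.3
```

Call:
play_rows --commands '[{"x": 0,"y": 0,"z": 0.0005,"wx": 0,"wy": 0,"wz": 0,"grip": 0.5},{"x": 0,"y": 0,"z": 0,"wx": 0,"wy": 0,"wz": 0,"grip": 0.5},{"x": 0,"y": 0,"z": 0,"wx": 0,"wy": 0,"wz": 0,"grip": 0.5}]'

```text
clock: 19.35
eef_pos: [747.7, -100.5, 51.0]
eef_rot: [-3.142, 0.0, -2.913]
wrist_force: [-0.8, 1.1, 0.6]
finger_gap: 65.3
```

```bash
python3 -c "
from h import *
s=manip.read_state();print(s['eef_pos'],s['wrist_force'],s['moment'])"
```

```text
[ 747.67427138 -100.53929115   50.98391432] [-0.75313671  1.14617635  0.56413103] [ 0.06659341 -0.13868031 -0.03694532]
```

Call:
play_rows --commands '[{"x": 0,"y": 0,"z": 0.0005,"wx": 0,"wy": 0,"wz": 0,"grip": 0.5},{"x": 0,"y": 0,"z": 0,"wx": 0,"wy": 0,"wz": 0,"grip": 0.5},{"x": 0,"y": 0,"z": 0,"wx": 0,"wy": 0,"wz": 0,"grip": 0.5}]'

```text
clock: 19.73
eef_pos: [747.7, -100.6, 50.5]
eef_rot: [-3.142, 0.0, -2.913]
wrist_force: [1.4, -0.0, -0.0]
finger_gap: 65.2
```

```bash
python3 -c "
from h import *
s=manip.read_state();print(s['eef_pos'],s['wrist_force'],s['moment'])"
```

```text
[ 747.67872476 -100.57957538   50.49129321] [ 1.38746263 -0.02124688 -0.01749899] [ 0.04567485 -0.14107685  0.00636162]
```

Call:
play_rows --commands '[{"x": 0.005,"y": 0,"z": 0,"wx": 0,"wy": 0,"wz": 0,"grip": 0.5},{"x": 0.006,"y": 0,"z": 0,"wx": 0,"wy": 0,"wz": 0,"grip": 0.5},{"x": 0.006,"y": 0,"z": 0,"wx": 0,"wy": 0,"wz": 0,"grip": 0.5},{"x": 0.006,"y": 0,"z": 0,"wx": 0,"wy": 0,"wz": 0,"grip": 0.5},{"x": 0,"y": 0,"z": 0,"wx": 0,"wy": 0,"wz": 0,"grip": 0.5}]'

```text
clock: 20.35
eef_pos: [724.8, -106.0, 50.7]
eef_rot: [-3.142, -0.0, -2.914]
wrist_force: [-1.4, -0.0, 1.2]
finger_gap: 65.9
```

```bash
python3 -c "
from plan import *
s=manip.read_state();print(s['clock'],s['eef_pos'],np.degrees(s['eef_rot']),s['wrist_force'],s['moment'])
snap('wrist','w10')
snap('side','s10')
t=cv2.imread('pics/s10.png');a=cv2.resize(t[190:300,260:410],None,fx=3,fy=3,interpolation=cv2.INTER_CUBIC)
t=cv2.imread('pics/w10.png');b=cv2.resize(t[20:160,190:370],None,fx=2.5,fy=2.36,interpolation=cv2.INTER_CUBIC);cv2.imwrite('pics/x10.png',np.hstack([a[:330],b[:330,:350]]))"
```

```text
20.35 [ 724.81775208 -106.02645648   50.70310757] [-1.79999859e+02 -1.57614036e-02 -1.66936707e+02] [-1.39642222 -0.03695411  1.23427205] [-0.00013524  0.06663189 -0.02512983]
```

View pics/x10.png

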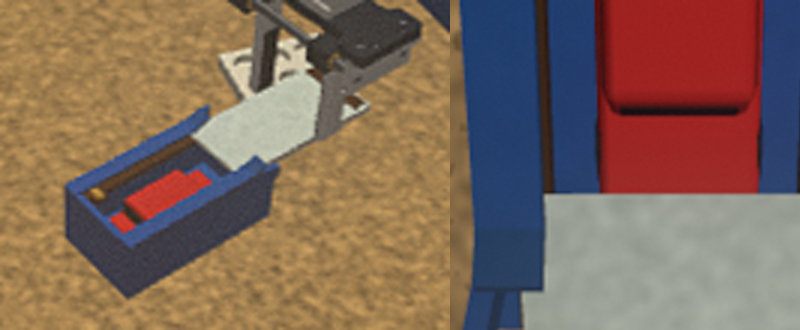

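Call:
play_rows --commands '[{"x": 0.006,"y": 0,"z": 0,"wx": 0,"wy": 0,"wz": 0,"grip": 0.5},{"x": 0.007,"y": 0,"z": 0,"wx": 0,"wy": 0,"wz": 0,"grip": 0.5},{"x": 0.007,"y": 0,"z": 0,"wx": 0,"wy": 0,"wz": 0,"grip": 0.5},{"x": 0.007,"y": 0,"z": 0,"wx": 0,"wy": 0,"wz": 0,"grip": 0.5},{"x": 0.007,"y": 0,"z": 0,"wx": 0,"wy": 0,"wz": 0,"grip": 0.5},{"x": 0.005,"y": 0,"z": 0,"wx": 0,"wy": 0,"wz": 0,"grip": 0.5},{"x": 0,"y": 0,"z": 0,"wx": 0,"wy": 0,"wz": 0,"grip": 0.5},{"x": 0,"y": 0,"z": 0,"wx": 0,"wy": 0,"wz": 0,"grip": 0.5}]'

```text
clock: 21.45
eef_pos: [687.0, -114.8, 51.2]
eef_rot: [-3.141, 0.0, -2.913]
wrist_force: [-0.9, -0.0, 8.0]
finger_gap: 65.3
```

```bash
python3 -c "
from plan import *
s=manip.read_state();print(s['clock'],s['eef_pos'],np.degrees(s['eef_rot']),s['wrist_force'],s['moment'])
snap('wrist','w11');np.save('w11s.npy',s,allow_pickle=True)
snap('side','s11')
t=cv2.imread('pics/s11.png');cv2.imwrite('pics/s11c.png',cv2.resize(t[190:300,260:410],None,fx=5,fy=5,interpolation=cv2.INTER_CUBIC))"
```

```text
21.45 [ 687.03958007 -114.82385948   51.21457848] [-1.79981018e+02  1.82905280e-02 -1.66926427e+02] [-0.90122505 -0.03264346  8.03312396] [ 0.07803629  0.28278774 -0.01113337]
```

View pics/w11.png

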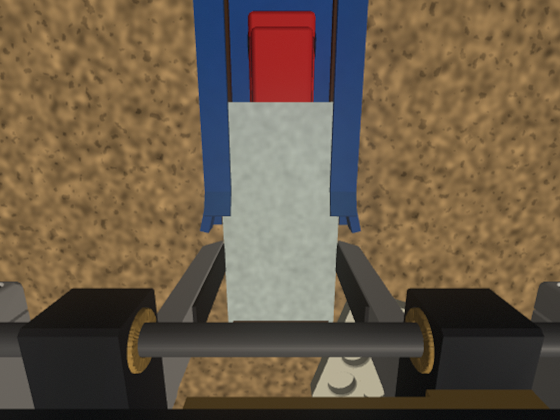

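View pics/s11c.png

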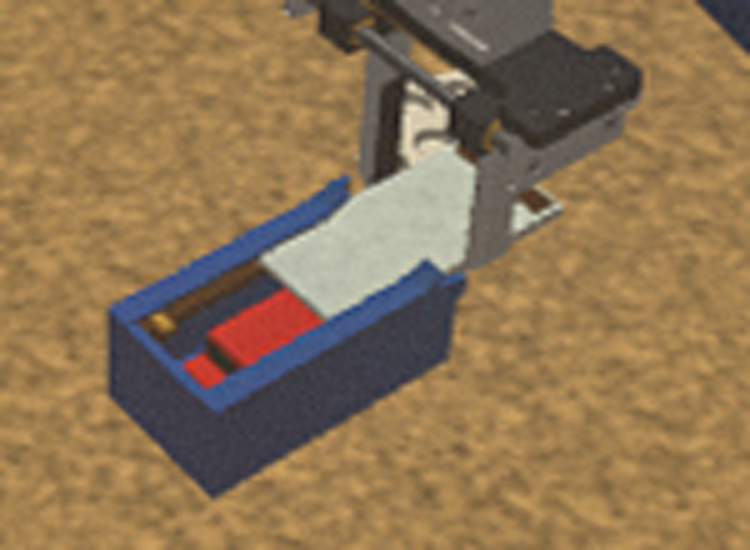

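Call:
play_rows --commands '[{"x": 0.003,"y": 0,"z": -0.0006,"wx": 0,"wy": 0,"wz": 0,"grip": 0.5},{"x": 0,"y": 0,"z": 0,"wx": 0,"wy": 0,"wz": 0,"grip": 0.5},{"x": 0,"y": 0,"z": 0,"wx": 0,"wy": 0,"wz": 0,"grip": 0.85},{"x": 0,"y": 0,"z": 0,"wx": 0,"wy": 0,"wz": 0,"grip": 0.95},{"x": 0,"y": 0,"z": 0,"wx": 0,"wy": 0,"wz": 0,"grip": 0.95},{"x": 0,"y": 0,"z": -0.02,"wx": 0,"wy": 0,"wz": 0,"grip": 0.95},{"x": 0,"y": 0,"z": -0.04,"wx": 0,"wy": 0,"wz": 0,"grip": 0.95},{"x": 0,"y": 0,"z": 0,"wx": 0,"wy": 0,"wz": 0,"grip": 0.95},{"x": 0,"y": 0,"z": 0,"wx": 0,"wy": 0,"wz": 0,"grip": 0.95}]'

```text
clock: 22.68
eef_pos: [684.3, -115.3, 111.4]
eef_rot: [-3.141, 0.0, -2.913]
wrist_force: [0.5, -0.3, -1.0]
finger_gap: 89.1
```

```bash
python3 -c "
from plan import *
s=manip.read_state();print(s['clock'],s['eef_pos'],np.degrees(s['eef_rot']),s['wrist_force'],s['moment'])
snap('wrist','w12');np.save('w12s.npy',s,allow_pickle=True)
snap('side','s12')
t=cv2.imread('pics/s12.png');cv2.imwrite('pics/s12c.png',cv2.resize(t[190:300,260:410],None,fx=5,fy=5,interpolation=cv2.INTER_CUBIC))"
```

```text
22.675 [ 684.25467714 -115.2705519   111.43111159] [-1.79994507e+02  1.36992864e-02 -1.66922758e+02] [ 0.54299662 -0.27018148 -0.95551518] [ 0.11242808 -0.0770666   0.01526784]
```

View pics/w12.png

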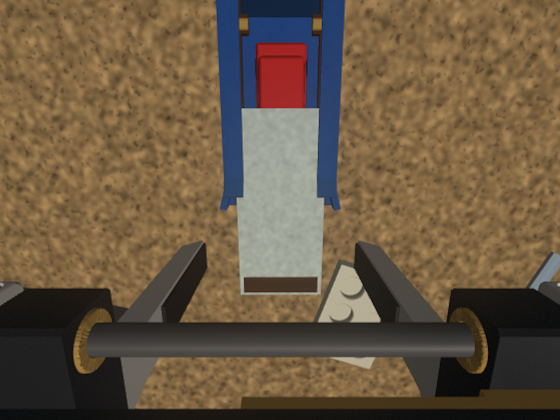

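View pics/s12c.png

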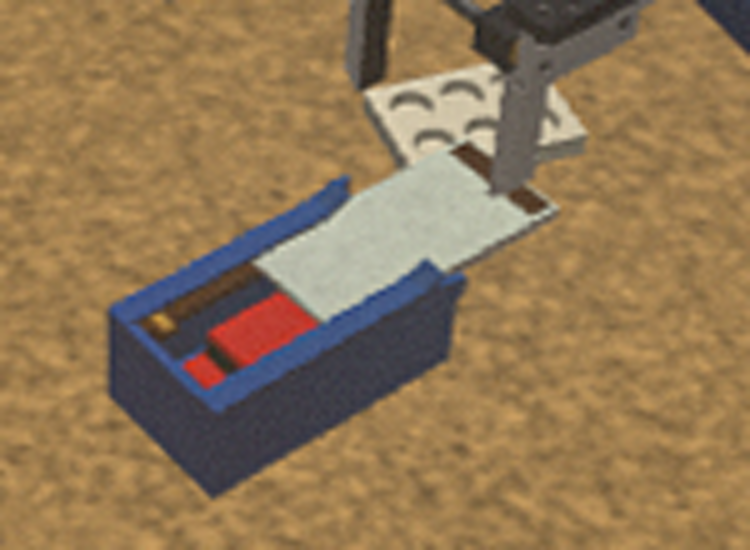

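The lid is released and stays, with its tail at px (281,293). Now to find how far behind the TCP it is.

```bash
python3 -c "
from h import *
s=np.load('w12s.npy',allow_pickle=True).item()
R=Rn.from_euler('xyz',s['eef_rot'])
for u,v,z in [(241,294,51),(321,294,51),(281,108,56)]:
  p=pz('wrist',u,v,z,s);print(R.inv().apply(p-s['eef_pos']).round(1))
d=np.load('w12.npz')['d'];print(d[280:300:3,281],d[120,281])
for v in (120,170,230,270,288): print(v,px('wrist',281,v,d[v,281],s).round(1))
"
```

```text
[-61.5 -31.6  60.4]
[-61.4  35.2  60.4]
[86.3  1.4 55.4]
[258.6908  259.84976 259.81042 260.65607 262.16855 323.49713 324.09863] 224.06433
120 [ 607.7 -131.6   57.5]
170 [ 642.2 -123.4   55.2]
230 [ 687.4 -112.8   55.7]
270 [ 720.5 -105.1   55.2]
288 [ 736.  -101.4   55.4]
```

Call:
play_rows --commands '[{"x": -0.025,"y": 0,"z": 0,"wx": 0,"wy": 0,"wz": 0,"grip": 0.3},{"x": -0.03,"y": 0,"z": 0,"wx": 0,"wy": 0,"wz": 0,"grip": 0.3},{"x": -0.025,"y": 0,"z": 0,"wx": 0,"wy": 0,"wz": 0,"grip": 0.3},{"x": 0,"y": 0,"z": 0,"wx": 0,"wy": 0,"wz": 0,"grip": 0.3},{"x": 0,"y": 0,"z": 0,"wx": 0,"wy": 0,"wz": 0,"grip": 0.3}]'

```text
clock: 23.4
eef_pos: [761.5, -97.4, 110.3]
eef_rot: [3.141, -0.001, -2.913]
wrist_force: [1.0, -0.6, -0.6]
finger_gap: 42.8
```

```bash
python3 -c "
from h import *
s=manip.read_state();print(s['clock'],s['eef_pos'],np.degrees(s['eef_rot']),s['wrist_force'],s['finger_gap'])
s0=np.load('w12s.npy',allow_pickle=True).item()
print(Rn.from_euler('xyz',s['eef_rot']).inv().apply(s['eef_pos']-s0['eef_pos']))"
```

```text
23.4 [761.50932888 -97.39317487 110.27438052] [ 1.79974352e+02 -7.43144833e-02 -1.66930797e+02] [ 0.99928347 -0.63620131 -0.60984281] 42.78941596367821
[-7.92975797e+01 -5.55813408e-02  1.05385568e+00]
```

Call:
play_rows --commands '[{"x": 0,"y": 0,"z": 0.03,"wx": 0,"wy": 0,"wz": 0,"grip": 0.3},{"x": 0,"y": 0,"z": 0.025,"wx": 0,"wy": 0,"wz": 0,"grip": 0.3},{"x": 0,"y": 0,"z": 0.011,"wx": 0,"wy": 0,"wz": 0,"grip": 0.3},{"x": 0,"y": 0,"z": 0,"wx": 0,"wy": 0,"wz": 0,"grip": 0.3},{"x": 0,"y": 0,"z": 0,"wx": 0,"wy": 0,"wz": 0,"grip": 0.3}]'

```text
clock: 24.02
eef_pos: [762.7, -97.4, 46.6]
eef_rot: [-3.141, 0.002, -2.913]
wrist_force: [-0.2, -0.4, 0.4]
finger_gap: 28.5
```

```bash
python3 -c "
from h import *
s=manip.read_state();print(s['clock'],s['eef_pos'],np.degrees(s['eef_rot']),s['wrist_force'],s['finger_gap'])
snap('side','s13');snap('wrist','w13')
t=cv2.imread('pics/s13.png');cv2.imwrite('pics/s13c.png',cv2.resize(t[170:300,260:430],None,fx=4.6,fy=4.6,interpolation=cv2.INTER_CUBIC))"
```

```text
24.025 [762.70614934 -97.36257853  46.63103441] [-1.79955992e+02  1.02381807e-01 -1.66925863e+02] [-0.21938873 -0.39807997  0.3693419 ] 28.52023674964852
```

View pics/s13c.png

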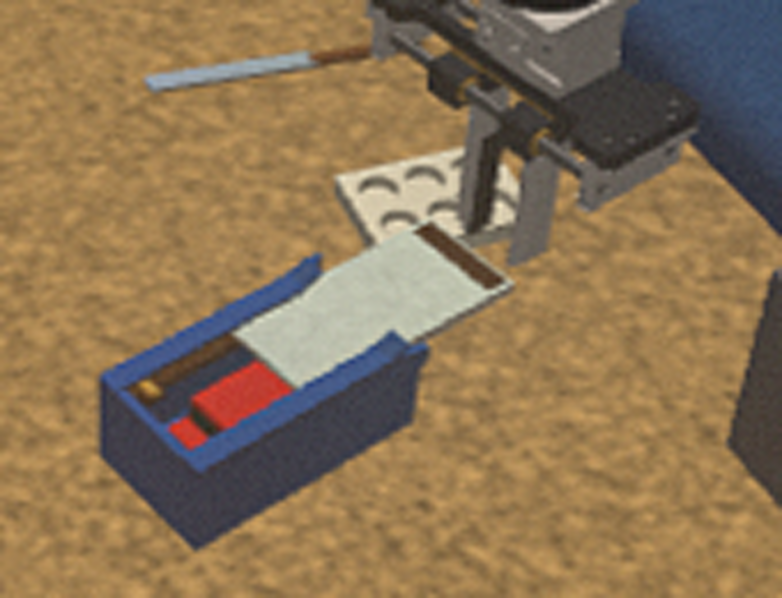

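View pics/w13.png

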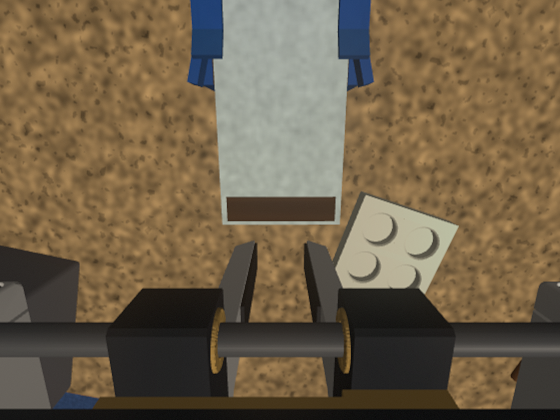

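Call:
play_rows --commands '[{"x": 0.003,"y": 0,"z": 0.002,"wx": 0,"wy": 0,"wz": 0,"grip": 0.3},{"x": 0.003,"y": 0,"z": 0,"wx": 0,"wy": 0,"wz": 0,"grip": 0.3},{"x": 0.003,"y": 0,"z": 0,"wx": 0,"wy": 0,"wz": 0,"grip": 0.3},{"x": 0.004,"y": 0,"z": 0,"wx": 0,"wy": 0,"wz": 0,"grip": 0.3},{"x": 0.005,"y": 0,"z": 0,"wx": 0,"wy": 0,"wz": 0,"grip": 0.3},{"x": 0.006,"y": 0,"z": 0,"wx": 0,"wy": 0,"wz": 0,"grip": 0.3},{"x": 0.006,"y": 0,"z": 0,"wx": 0,"wy": 0,"wz": 0,"grip": 0.3}]'

```text
clock: 25.0
eef_pos: [732.7, -104.1, 43.3]
eef_rot: [-3.141, 0.0, -2.913]
wrist_force: [0.1, -0.0, 0.2]
finger_gap: 28.3
```

```bash
python3 -c "
from h import *
s=manip.read_state();print(s['clock'],s['eef_pos'],np.degrees(s['eef_rot']),s['wrist_force'],s['finger_gap'])
snap('wrist','w14')"
```

```text
25.0 [ 732.73751971 -104.06264091   43.33133522] [-1.79991528e+02  2.45549399e-02 -1.66921051e+02] [ 0.11573781 -0.02310137  0.1865872 ] 28.25589811470686
```

View pics/w14.png

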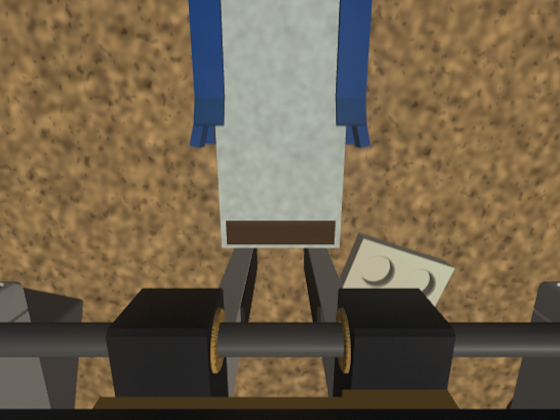

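Call:
play_rows --commands '[{"x": 0.006,"y": 0,"z": 0,"wx": 0,"wy": 0,"wz": 0,"grip": 0.3},{"x": 0.006,"y": 0,"z": 0,"wx": 0,"wy": 0,"wz": 0,"grip": 0.3},{"x": 0.006,"y": 0,"z": 0,"wx": 0,"wy": 0,"wz": 0,"grip": 0.3},{"x": 0.006,"y": 0,"z": 0,"wx": 0,"wy": 0,"wz": 0,"grip": 0.3},{"x": 0.006,"y": 0,"z": 0,"wx": 0,"wy": 0,"wz": 0,"grip": 0.3},{"x": 0.006,"y": 0,"z": 0,"wx": 0,"wy": 0,"wz": 0,"grip": 0.3},{"x": 0,"y": 0,"z": 0,"wx": 0,"wy": 0,"wz": 0,"grip": 0.3}]'

```text
clock: 25.92
eef_pos: [697.7, -112.2, 43.2]
eef_rot: [3.142, -0.0, -2.914]
wrist_force: [-1.0, -0.3, -0.5]
finger_gap: 28.0
```

```bash
python3 -c "
from h import *
s=manip.read_state();print(s['clock'],s['eef_pos'],np.degrees(s['eef_rot']),s['wrist_force'],s['finger_gap'])
snap('wrist','w15');np.save('w15s.npy',s,allow_pickle=True)"
```

```text
25.925 [ 697.6623846  -112.24712648   43.1556925 ] [ 1.79997578e+02 -5.78872934e-03 -1.66931305e+02] [-1.01233858 -0.34033589 -0.52594858] 27.97638721195684
```

View pics/w15.png

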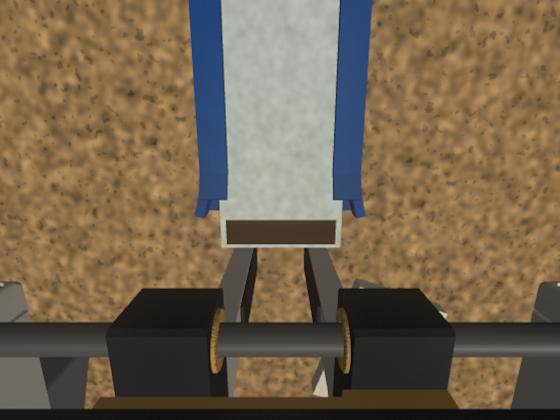

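Call:
play_rows --commands '[{"x": 0.002,"y": 0,"z": 0,"wx": 0,"wy": 0,"wz": 0,"grip": 0.3},{"x": 0.002,"y": 0,"z": 0,"wx": 0,"wy": 0,"wz": 0,"grip": 0.3},{"x": 0.002,"y": 0,"z": 0,"wx": 0,"wy": 0,"wz": 0,"grip": 0.3}]'

```text
clock: 26.35
eef_pos: [693.7, -113.1, 43.9]
eef_rot: [-3.141, 0.005, -2.913]
wrist_force: [14.8, 4.0, 0.8]
finger_gap: 28.1
```

Call:
play_rows --commands '[{"x": 0.001,"y": 0,"z": 0,"wx": 0,"wy": 0,"wz": 0,"grip": 0.3},{"x": 0.001,"y": 0,"z": 0,"wx": 0,"wy": 0,"wz": 0,"grip": 0.3},{"x": 0.001,"y": 0,"z": 0,"wx": 0,"wy": 0,"wz": 0,"grip": 0.3}]'

```text
clock: 26.72
eef_pos: [690.6, -113.8, 43.9]
eef_rot: [-3.141, 0.004, -2.913]
wrist_force: [8.6, 2.1, -0.8]
finger_gap: 28.6
```

Call:
play_rows --commands '[{"x": 0.001,"y": 0,"z": 0,"wx": 0,"wy": 0,"wz": 0,"grip": 0.3},{"x": 0.001,"y": 0,"z": 0,"wx": 0,"wy": 0,"wz": 0,"grip": 0.3},{"x": 0.001,"y": 0,"z": 0,"wx": 0,"wy": 0,"wz": 0,"grip": 0.3}]'

```text
clock: 27.1
eef_pos: [687.6, -114.5, 43.9]
eef_rot: [-3.141, 0.004, -2.913]
wrist_force: [8.5, 2.4, 0.5]
finger_gap: 28.4
```

Call:
play_rows --commands '[{"x": 0.001,"y": 0,"z": 0,"wx": 0,"wy": 0,"wz": 0,"grip": 0.3},{"x": 0.001,"y": 0,"z": 0,"wx": 0,"wy": 0,"wz": 0,"grip": 0.3},{"x": 0.001,"y": 0,"z": 0,"wx": 0,"wy": 0,"wz": 0,"grip": 0.3},{"x": 0.001,"y": 0,"z": 0,"wx": 0,"wy": 0,"wz": 0,"grip": 0.3}]'

```text
clock: 27.6
eef_pos: [682.8, -115.6, 43.4]
eef_rot: [-3.141, 0.001, -2.913]
wrist_force: [0.2, 0.4, -0.4]
finger_gap: 27.9
```

Call:
play_rows --commands '[{"x": 0.001,"y": 0,"z": 0,"wx": 0,"wy": 0,"wz": 0,"grip": 0.3},{"x": 0.001,"y": 0,"z": 0,"wx": 0,"wy": 0,"wz": 0,"grip": 0.3}]'

```text
clock: 27.85
eef_pos: [680.2, -116.2, 42.9]
eef_rot: [3.141, -0.0, -2.913]
wrist_force: [1.4, 0.4, 0.2]
finger_gap: 28.2
```

Call:
play_rows --commands '[{"x": 0.001,"y": 0,"z": 0,"wx": 0,"wy": 0,"wz": 0,"grip": 0.3},{"x": 0,"y": 0,"z": 0,"wx": 0,"wy": 0,"wz": 0,"grip": 0.3}]'

```text
clock: 28.1
eef_pos: [680.2, -116.3, 43.5]
eef_rot: [-3.141, 0.002, -2.913]
wrist_force: [5.6, 0.6, -1.0]
finger_gap: 28.2
```

Call:
play_rows --commands '[{"x": 0.001,"y": 0,"z": 0,"wx": 0,"wy": 0,"wz": 0,"grip": 0.3},{"x": 0,"y": 0,"z": 0,"wx": 0,"wy": 0,"wz": 0,"grip": 0.3}]'

```text
clock: 28.35
eef_pos: [680.1, -116.3, 44.0]
eef_rot: [-3.14, 0.005, -2.913]
wrist_force: [11.3, 3.0, -0.6]
finger_gap: 28.5
```

```bash
python3 -c "
from h import *
s=manip.read_state();print(s['clock'],s['eef_pos'],s['wrist_force'])
snap('wrist','w16')"
```

```text
28.35 [ 680.1480611  -116.34731633   44.01434266] [11.25034667  2.99103126 -0.59968359]
```

View pics/w16.png

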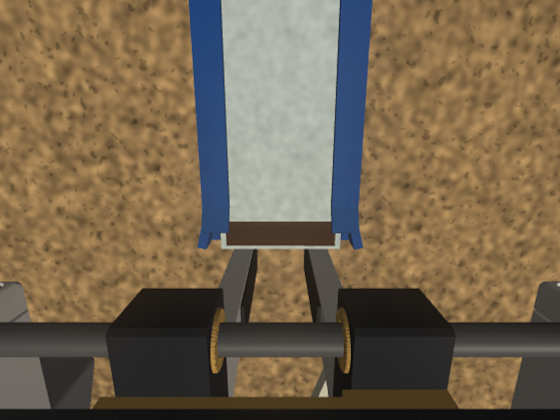

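The lid has met a hard stop: there was no travel as the force rose to about 11 N, and it went 14.6 mm past the ridges. I'll back off, lift and check.

Call:
play_rows --commands '[{"x": -0.006,"y": 0,"z": 0,"wx": 0,"wy": 0,"wz": 0,"grip": 0.3},{"x": -0.02,"y": 0,"z": 0,"wx": 0,"wy": 0,"wz": 0,"grip": 0.3},{"x": -0.01,"y": 0,"z": -0.02,"wx": 0,"wy": 0,"wz": 0,"grip": 0.3},{"x": 0,"y": 0,"z": -0.05,"wx": 0,"wy": 0,"wz": 0,"grip": 0.3},{"x": 0,"y": 0,"z": -0.05,"wx": 0,"wy": 0,"wz": 0,"grip": 0.3},{"x": -0.02,"y": 0,"z": 0,"wx": 0,"wy": 0,"wz": 0,"grip": 0.3},{"x": 0,"y": 0,"z": 0,"wx": 0,"wy": 0,"wz": 0,"grip": 0.3},{"x": 0,"y": 0,"z": 0,"wx": 0,"wy": 0,"wz": 0,"grip": 0.3}]'

```text
clock: 29.4
eef_pos: [732.2, -104.0, 161.6]
eef_rot: [3.141, -0.002, -2.913]
wrist_force: [-0.2, -0.8, -0.5]
finger_gap: 28.4
```

```bash
python3 -c "
from h import *
s=manip.read_state();print(s['clock'],s['eef_pos'],s['wrist_force'])
snap('wrist','w17');np.save('w17s.npy',s,allow_pickle=True);snap('side','s17');snap('top','t17')
t=cv2.imread('pics/s17.png');cv2.imwrite('pics/s17c.png',cv2.resize(t[190:300,260:410],None,fx=5,fy=5,interpolation=cv2.INTER_CUBIC))"
```

```text
29.4 [ 732.24171285 -104.03074777  161.61749695] [-0.18756103 -0.77055692 -0.5484528 ]
```

View pics/w17.png

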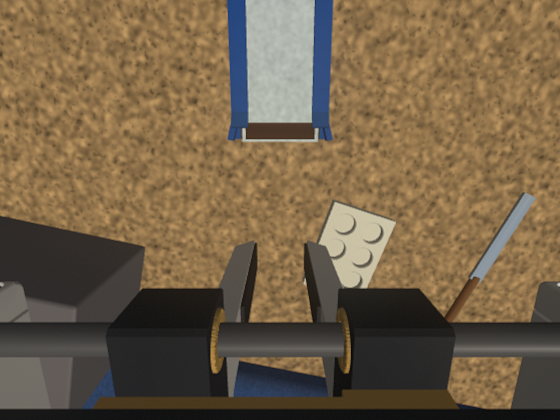

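View pics/s17c.png

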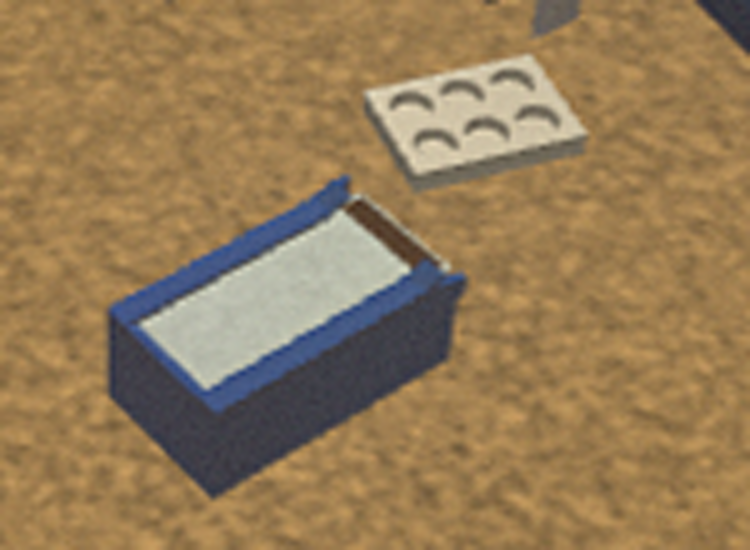

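View pics/t17.png

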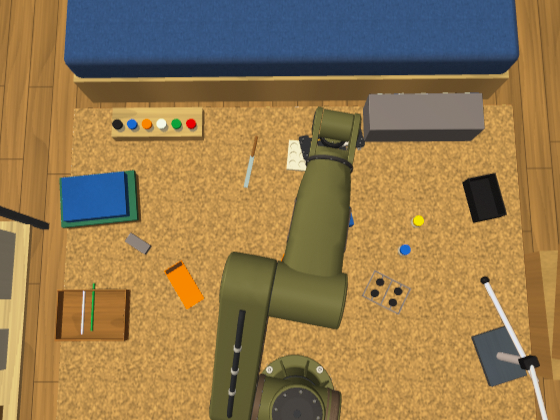

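The side view shows the lid filling the opening right up to the closed end, with its tail just proud of the mouth. The bystanders in view are where they were, and the robot is clear. Signing off.

```bash
python3 -c "
from h import *
print(manip.sign_off())"
```

```text
the job is handed in; nothing more can be done
None
```

The red shell is in the box and the white lid is closed over it. I handed the job in at about 29.5 s of the 61 s allowed; the hand-in gives no verdict.

- **Shell:** I gripped it by the cabin ends and set it upright on the box floor. The wrist view after release showed it standing and centred.
- **Lid start:** I laid the bevelled end in the channel and slid it about 48 mm under the lips by my estimate. It stayed in place when I let go.
- **Lid push:** I pushed it from the striped tail with the fingertips. The force rose to about 15 N at the ridges, ran at about 9 N over them, then dropped to about 0. It met a hard stop 14.6 mm past the ridges, where another 1 mm of push raised the force to about 11 N with no travel.
- **Last checks:** The final pictures show the lid against the closed end with its tail just proud of the mouth. The gripper was clear and nothing in view had moved. The top view was partly blocked by the arm. I judged the ridges springing up into the groove only from the force drop, because the lid hides them.
- **Disagreements:** The top and wrist cameras differed by 3–4 mm on the box position. The wrist camera also read about 1.5 mm off sideways, so I corrected the lid sideways by about 1.4 mm from a wrist view at the mouth before sliding it in.

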